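# Top up the spring magazine with bronze wear pads

## Task

The spring magazine is two pads short: take the two bronze wear pads from the tray and load them one after the other. Lay each in the open mouth, press it down against the spring, slide it under the retaining lips and push it fully home against the rear wall, so that both end flat under the lips and flush with each other. Work gently, never forcing the magazine, and leave the steel gauge block and everything else where it is.

Things in the scene. Friction and masses are not known exactly. Their poses are not given: they have to be found in the camera images.
- magazine: Fixed dark green stand (160 x 110 mm, top at z 30) of the sheet-steel spring magazine. Origin: on its underside, let 0 to 12 mm into the bench. +x: loading direction, from the magazine's open mouth to its rear wall. The magazine is clamped by hand in the stand's shoe: it stands 0 to 8 mm further in +x than all x given here and at the two points; this shift is not measured: go by feel or sight.
- mouth (a point): Middle of the top edge of the front wall if the shift is 0: x -34, z 105 mm from the stand's origin; same axes. The wall is 4 mm thick, with a 14 mm sight slot; side walls in front are as high. Above it the mouth is open to front, top and sides. A pad pressed down flat on it has its top 1.5 mm below the lips and can slide in. A pad fully home has its front end 2 mm behind the wall's inner face.
- lip_line (a point): Midway between the front ends of the two lips' undersides if the shift is 0: x 2, z 120.5 mm from the stand's origin. The lips, 4 mm thick, lie on side cheeks (40 mm apart inside, 48 outside) and reach to the rear wall (inner face 28 mm further in +x); a 26 mm gap is between them. From their front ends lead-ins flare over 5 mm, 2.4 mm upwards and to each side (50 mm wide outside).
- stack (a joint): How far the sprung stack in the magazine (follower and three loaded pads, 60 x 36 mm, against the rear wall, front end 32 mm before the lips' front ends) is pressed down, in m: 0 = its top level with the lips' undersides, as at the start; 0.014 and 0.028 with one and two pads more; solid at 0.034. The spring pushes up with about 3.5 N at 0, rising 0.15 N per mm. It never tilts; 0.1 m/s adds 6 N.
- pad_a: Loose bronze wear pad with dark round graphite plugs, 60 (x) x 36 (y) x 14 mm (z), about 200 g. Origin: centre of its underside. Both faces and both ends are alike. Starts flat in the tray. On the sprung stack it slides and seats with pushes of about 10 N; the thin sheet-steel magazine should not be loaded with more than 25 N in all, spring included.
- pad_b: A second pad, the same as pad_a.
- gauge_block: Dark steel gauge block, 60 x 36 x 22 mm, lying in the tray among the pads: not to be loaded, leave it. Origin: centre of its underside.
- tray: Shallow aluminium tray, fixed, 150 (x) x 290 (y) mm outside, rim 12 mm high, walls and floor 3 mm thick. Origin: centre of its underside, on the bench.
- oil_bottle: Clear oil bottle with a pink cap, 60 mm across, 150 mm high, standing loose. Origin: centre of its underside. Leave it.
- grease_tin: Blue tin, 72 mm across, 60 mm high, standing loose. Origin: centre of its underside. Leave it.
- wrench: Steel wrench lying loose on the bench, on the right seen from the robot. Leave it.
- screwdriver: Red-handled screwdriver lying loose on the bench, on the right seen from the robot. Leave it.
There are look-alikes about, which are no part of the job. What is shaped like the pad_a but blue or turquoise is not meant.

How it is judged:
On the way:
1. one pad slid in under the lips on top of the stack, flat, while the other is still away from the magazine (((x of pad_a in the frame of magazine between -0.002 and 0.0105 m and y of pad_a in the frame of magazine between -0.003 and 0.003 m and z of pad_a in the frame of magazine between 0.1045 and 0.1085 m and angle between the z axis of pad_a and the z axis of magazine, either way round below 0.05 rad and angle between the x axis of pad_a and the x axis of magazine, either way round below 0.1 rad and value of joint stack between 0.012 and 0.016 m and horizontal distance between pad_b and magazine above 0.09 m) or (x of pad_b in the frame of magazine between -0.002 and 0.0105 m and y of pad_b in the frame of magazine between -0.003 and 0.003 m and z of pad_b in the frame of magazine between 0.1045 and 0.1085 m and angle between the z axis of pad_b and the z axis of magazine, either way round below 0.05 rad and angle between the x axis of pad_b and the x axis of magazine, either way round below 0.1 rad and value of joint stack between 0.012 and 0.016 m and horizontal distance between pad_a and magazine above 0.09 m))), for 0.2 s.
At the end, for the whole second after the job is handed in: Both pads lie flat in the magazine, one upon the other, the upper up against the lips (within 2 mm), the lower wholly down behind the front wall, the stack two pads (28 +- 2 mm) down, the pads' ends flush within 1.5 mm, on the middle line within 3 mm, let go and at rest (((x of pad_a in the frame of magazine between -0.002 and 0.0105 m and y of pad_a in the frame of magazine between -0.003 and 0.003 m and z of pad_a in the frame of magazine between 0.0905 and 0.0945 m and angle between the z axis of each of pad_a, pad_b and the z axis of magazine, either way round below 0.05 rad and angle between the x axis of each of pad_a, pad_b and the x axis of magazine, either way round below 0.1 rad and x of pad_b in the frame of magazine between -0.002 and 0.0105 m and y of pad_b in the frame of magazine between -0.003 and 0.003 m and z of pad_b in the frame of magazine between 0.1045 and 0.1085 m) or (x of pad_b in the frame of magazine between -0.002 and 0.0105 m and y of pad_b in the frame of magazine between -0.003 and 0.003 m and z of pad_b in the frame of magazine between 0.0905 and 0.0945 m and angle between the z axis of each of pad_b, pad_a and the z axis of magazine, either way round below 0.05 rad and angle between the x axis of each of pad_b, pad_a and the x axis of magazine, either way round below 0.1 rad and x of pad_a in the frame of magazine between -0.002 and 0.0105 m and y of pad_a in the frame of magazine between -0.003 and 0.003 m and z of pad_a in the frame of magazine between 0.1045 and 0.1085 m)) and value of joint stack between 0.026 and 0.03 m and x of pad_a in the frame of pad_b between -0.0015 and 0.0015 m and linear speed of each of pad_a, pad_b below 0.01 m/s); the robot touches nothing.
It fails at once if a pad is forced: more than 25 N in all between a pad and the magazine, its spring included (contact force between any of pad_a, pad_b and magazine above 25 N).
It fails at once if the robot presses on the magazine with more than 15 N (contact force between any of the fingers, the arm and magazine above 15 N).
It fails at once if the gauge block or another bystander is moved by more than 20 mm (distance of any of gauge_block, oil_bottle, grease_tin, wrench, screwdriver from where it was at the start of the episode above 0.02 m).
It also fails if it takes over 72 s, if anything falls off the work surface, if the arm or the gripper's body presses on something with over 40 N, if the wrist force passes 120 N, or if a joint passes its speed limit or range.

## Robot

A 7-joint arm with a two-finger parallel gripper is mounted at the origin on the work surface. World frame = base frame: x ahead of the robot, y to its left, z up, the work surface at z = 0. Lengths are in m, angles in rad, forces in N, time in s.
With the tool pointing down it reaches from about 0.4 to 0.875 m from the base axis. Payload 6.5 kg.
Tool frame: the origin (TCP) lies at the very end of the fingers, on their centre line; the grasp point (between the pads) lies 19 mm behind it; z points along the fingers, y is the direction in which the jaws open and shut (so a half turn about z gives the same grasp; the last joint's range is limited). The gripper opens to 88 mm and grips with 3 to 60 N. Pads are 18 mm wide; open, the fingers measure 123 mm over their backs; the gripper's body (75 mm by 187 mm) begins 45 mm behind the grasp point.
Start: joints at [1.211, 0.536, -0.004, 1.538, 0.003, 1.067, -0.071], TCP at [0.188, -0.622, 0.215] pointing down, gripper open.
Joint ranges: [-2.7, 2.7], [-0.37, 2.16], [-1.27, 1.26], [0.24, 2.4], [-1.31, 4.45], [0.19, 1.91], [-2.76, 2.76]. Speed limits (rad/s): [2.39, 2.39, 3.14, 3.14, 3.14, 3.14, 3.14].

## Interface

Orientations are given as a unit quaternion [x, y, z, w].
In Python, from rig import observe, read_camera, calibration, robot gives the robot as it stands.
- The arm moves only by the tool move_arm, never from a script. Its argument "deltas" is a list of rows, each a list of 3 entries, a list of its own where there are three numbers: the closure, from 0 (fully open) to 1 (shut), then the shift along the tool's x, y, z in cm, then the turn, a rotation vector about the tool's x, y, z in degrees. In form: [[gripper, [dx, dy, dz], [wx, wy, wz]], ...]. A call has 1 to 10 rows; each row shifts and turns the commanded pose from where the row before left it, along the tool's axes as they then stand; what a row does not reach is not made up. A row lasts 1/8 s, in which the tool goes at most 62.5 mm and 10.7 degrees, less where a joint would pass 70% of its speed; a pose out of reach is approached as far as the arm can. A call with a gripper value outside its range is refused whole. The fingers move at their own pace and stop on an object; "grip_force" is the grip in N (left out, the last holds). Time passes only in rows, so rows that do not move let the fingers close. It gives the time, the measured TCP pose, the force and the opening at its end, in the units of the state.
- observe(): the state, without advancing time (a new reading comes with each control period).
- read_camera(name): name is "scene" or "top" or "wrist"; returns the picture (420x560x3 uint8, red, green, blue); there is no depth.
- calibration(name): a dict with "fx", "fy", "cx", "cy" (pixels), "dist" ([k1, k2, p1, p2, k3] as OpenCV has them; the pictures are not rectified), "cam_to_world" (4x4, takes a point from camera to world coordinates). Camera axes: x right, y down, z forward; pixel columns grow to the right and rows downward; lengths in m; the calibration is good to about 2 mm. A picture is of the moment at which its call begins: read the wrist's pose just before it. calibration takes no time and is no camera call; for the wrist camera it gives the pose at the moment of the call.
- robot.sign_off(): hands the job in, once; it reports no verdict.
The state is a dict: "time": time; "qpos": joint angles; "joint_vel": joint speeds; "joint_efforts": joint torques, N m; "tcp_pos": TCP position; "tcp_rot": TCP orientation; "ft_force": force on the tool from outside, world axes, zero at the start; "wrist_torque": the same for the moment, N m; "grip_width": opening from 0.0 (shut) to 1.0 (fully open).
Only numpy, scipy, OpenCV 4.12 (cv2) and the standard library are available. Lean on these libraries where they do the work, as an engineer would, in place of code of your own. Each camera call takes 0.05 s, during which the arm holds its last target.

## Working session

There is one attempt and no reset: what is moved stays moved. The work goes in short steps, Python scripts to look and compute and a tool call to move; the robot and the scene stay as the last step left them, time stands still between calls to the robot, and variables do not carry over. Pictures are saved under pics/ and viewed, and the job is handed in when it is done.

Besides the shell and the picture viewer there is one more tool, called after "Request:" as a command line: name --argument value ..., lists and objects as JSON in quotes. move_arm: Moves the arm, as the interface text tells. Its arguments: {"type":"object","properties":{"deltas":{"type":"array"},"grip_force":{"type":"number"}},"required":["deltas"]}

```bash
ls; mkdir -p pics; cat > h.py <<'E'
import numpy as np, cv2
from rig import observe, read_camera, calibration, robot
def snap(name,fn):
    c=calibration(name); im=read_camera(name); cv2.imwrite('pics/'+fn,im[:,:,::-1]); return im,c
def K(c): return np.array([[c['fx'],0,c['cx']],[0,c['fy'],c['cy']],[0,0,1.]])
def ray(c,uv):
    p=cv2.undistortPoints(np.array([[uv]],float),K(c),np.array(c['dist'],float))[0,0]
    T=np.array(c['cam_to_world']); d=T[:3,:3]@np.array([p[0],p[1],1]); return T[:3,3],d
def at_z(c,uv,z):
    o,d=ray(c,uv); return o+d*(z-o[2])/d[2]
def proj(c,P):
    T=np.linalg.inv(np.array(c['cam_to_world'])); P=np.atleast_2d(P)
    q=P@T[:3,:3].T+T[:3,3]
    return cv2.projectPoints(q.reshape(-1,1,3),np.zeros(3),np.zeros(3),K(c),np.array(c['dist'],float))[0].reshape(-1,2)
E
python3 - <<'E'
from h import *
import pickle
d={}
for n in ['scene','top','wrist']:
    im,c=snap(n,n+'0.png'); d[n]=(im,c); print(n,np.round(np.array(c['cam_to_world']),3).tolist(),c['fx'],c['dist'])
pickle.dump(d,open('d0.pkl','wb'))
print(observe())
E
```

```text
pics
scene [[-0.797, 0.505, -0.333, 0.807], [0.604, 0.679, -0.417, 0.311], [0.015, -0.533, -0.846, 0.871], [0.0, 0.0, 0.0, 1.0]] 397.2793008789493 [-0.01286709  0.          0.          0.          0.        ]
top [[0.03, -0.998, 0.064, 0.425], [-0.999, -0.028, 0.03, -0.081], [-0.028, -0.065, -0.998, 1.118], [0.0, 0.0, 0.0, 1.0]] 413.16149556302685 [-0.11791536  0.          0.          0.          0.        ]
wrist [[0.289, -0.923, -0.255, 0.254], [-0.957, -0.279, -0.075, -0.601], [-0.002, 0.266, -0.964, 0.385], [0.0, 0.0, 0.0, 1.0]] 351.65234291290494 [-0.04565272  0.          0.          0.          0.        ]
{'time': 0.15, 'qpos': array([ 1.21085482,  0.53697997, -0.00443842,  1.53856085,  0.00260136,
        1.06734576, -0.07118078]), 'joint_vel': array([ 0.00089741, -0.0027159 , -0.00131202, -0.00256675,  0.00042058,
        0.00118849, -0.00123457]), 'joint_efforts': array([ 1.76323527e-03, -5.71332479e+01,  9.92160961e-01, -2.51828671e+01,
       -5.60993759e-02,  1.51773181e-02,  8.44682677e-05]), 'tcp_pos': array([ 0.18805217, -0.62170585,  0.21458155]), 'tcp_rot': array([ 9.89227005e-01,  1.46388242e-01, -1.42550717e-04, -6.28121089e-04]), 'ft_force': array([-0.39447636, -0.26344307, -0.31485057]), 'wrist_torque': array([-0.00332035,  0.02118243, -0.01414829]), 'grip_width': 0.9986025572212639}
```

View pics/scene0.png

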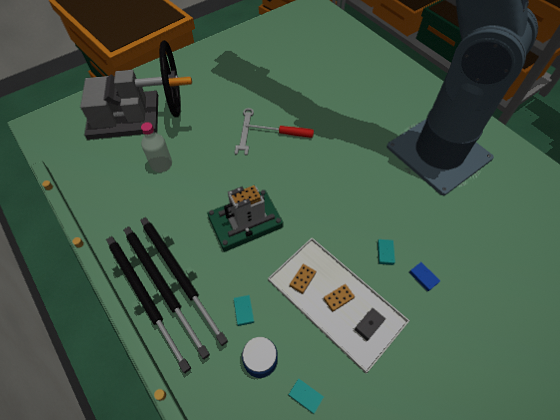

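View pics/top0.png

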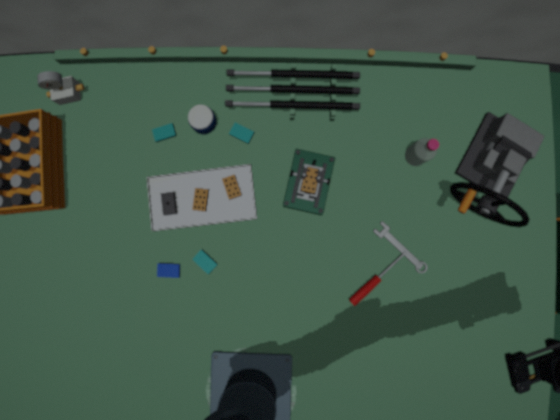

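View pics/wrist0.png

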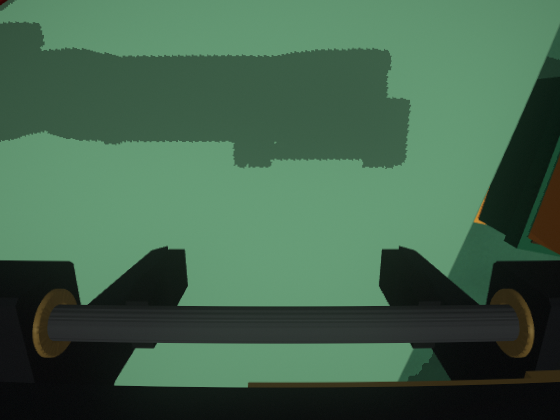

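Scene: candidates in the top view are bronze pads at (201,199) and (232,187). The gauge block is at (169,203) and turquoise/blue decoys are at (164,132), (241,133), (205,261) and (169,270). The bronze pads already loaded are in the magazine at (310,181). I choose the two bronze pads in the tray.

```bash
python3 - <<'E'
from h import *
import pickle
d=pickle.load(open('d0.pkl','rb'))
im,c=d['top']
a=cv2.resize(im[155:240,140:345],None,fx=3.9,fy=3.9,interpolation=cv2.INTER_CUBIC); 
cv2.imwrite('pics/topcrop.png',a[:,:,::-1]); print(a.shape)
im,c2=d['scene']
a=cv2.resize(im[170:260,195:325],None,fx=6,fy=6,interpolation=cv2.INTER_CUBIC); 
cv2.imwrite('pics/scenecrop.png',a[:,:,::-1])
for uv in [(201,199),(232,187),(169,203)]: print(at_z(c,uv,.017))
for uv in [(309,182)]: print(at_z(c,uv,.12),at_z(c,uv,.02))
hsv=cv2.cvtColor(d['top'][0],cv2.COLOR_RGB2HSV); print(hsv[199,201],hsv[187,232])
E
```

```text
(332, 800, 3)
[0.51778596 0.1476201  0.017     ]
[0.55243748 0.06462653 0.017     ]
[0.5046017  0.23525778 0.017     ]
[ 0.55771235 -0.13623482  0.12      ] [ 0.57098068 -0.14173161  0.02      ]
[ 18 135 117] [ 18 135 121]
```

View pics/topcrop.png

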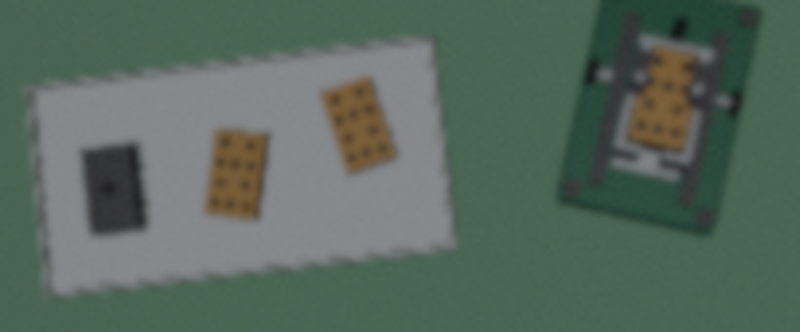

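View pics/scenecrop.png

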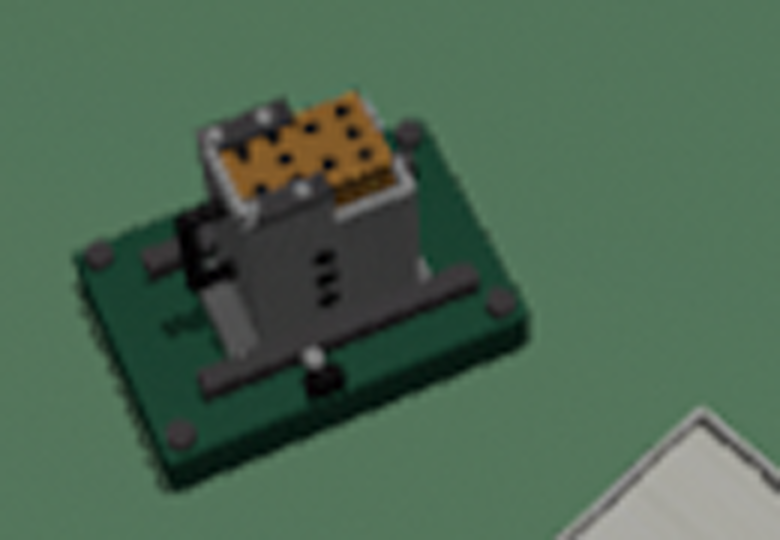

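```bash
cat >> h.py <<'E'
from scipy.spatial.transform import Rotation as R
def padmask(im):
    hsv=cv2.cvtColor(im,cv2.COLOR_RGB2HSV)
    m=cv2.inRange(hsv,(8,80,50),(28,255,255)); return cv2.morphologyEx(m,cv2.MORPH_CLOSE,np.ones((7,7)))
def pads(im,c,z,amin=150):
    m=padmask(im); out=[]
    for k in cv2.findContours(m,cv2.RETR_EXTERNAL,cv2.CHAIN_APPROX_NONE)[0]:
        if cv2.contourArea(k)<amin: continue
        w=np.array([at_z(c,p[0],z)[:2] for p in k],np.float32)
        (cx,cy),(a,b),t=cv2.minAreaRect(w*1000); 
        if a<b: t+=90; a,b=b,a
        t=(t+90)%180-90
        out.append((k.reshape(-1,2).mean(0).round(0).tolist(),round(cx,1),round(cy,1),round(a,1),round(b,1),round(t,1)))
    return out
def st():
    o=observe(); r=R.from_quat(o['tcp_rot']).as_matrix(); 
    return o,r
def go(x,y,z,yaw=None):
    """tool x heading yaw deg; print turn about tool z and shift in tool axes after turn"""
    o,r=st(); p=np.array(o['tcp_pos'])
    cur=np.degrees(np.arctan2(r[1,0],r[0,0])); tilt=np.degrees(np.arccos(-r[2,2]))
    if yaw is None: yaw=cur
    a=np.radians(yaw); X=np.array([np.cos(a),np.sin(a),0]); Y=np.array([np.sin(a),-np.cos(a),0])
    d=np.array([x,y,z])-p
    print('t',round(o['time'],2),'cur',p.round(4),'yaw',cur.round(2),'tilt',tilt.round(2),'turn wz',round(cur-yaw,2),'shift cm',(np.array([d@X,d@Y,-d[2]])*100).round(2))
E
python3 - <<'E'
from h import *
import pickle
d=pickle.load(open('d0.pkl','rb'))
im,c=d['top']; 
for r in pads(im,c,.017,60): print(r)
go(.46,.10,.25,10)
E
```

```text
([368.0, 290.0], 287.3, -297.2, 99.3, 22.6, -43.8)
([467.0, 200.0], 534.3, -573.3, 73.4, 27.0, -29.0)
([200.0, 199.0], 517.1, 149.9, 56.3, 34.5, -5.7)
([231.0, 187.0], 553.6, 66.5, 56.8, 33.3, 20.4)
([310.0, 181.0], 576.9, -144.4, 66.9, 37.7, -11.0)
([26.0, 163.0], 618.5, 655.7, 299.2, 206.2, 6.4)
t 0.15 cur [ 0.1881 -0.6217  0.2146] yaw 16.84 tilt 0.07 turn wz 6.84 shift cm [ 39.31 -66.35  -3.54]
```

```bash
python3 - <<'E'
from h import *
go(.47,-.115,.28,-12)
E
```

```text
t 0.15 cur [ 0.1881 -0.6217  0.2146] yaw 16.84 tilt 0.07 turn wz 28.84 shift cm [ 17.04 -55.43  -6.54]
```

Request:
move_arm --deltas '[[0,[0,0,-2],[0,0,9.6]],[0,[0,0,-2],[0,0,9.6]],[0,[0,0,-2.5],[0,0,9.6]],[0,[1,-3.5,0],[0,0,0]],[0,[1.6,-5.3,0],[0,0,0]],[0,[1.7,-5.5,0],[0,0,0]],[0,[1.7,-5.5,0],[0,0,0]],[0,[1.7,-5.5,0],[0,0,0]],[0,[1.7,-5.5,0],[0,0,0]],[0,[1.7,-5.5,0],[0,0,0]]]'

```text
time: 1.4
tcp_pos: [0.3726, -0.2883, 0.2802]
tcp_rot: [0.995, -0.104, 0.0, 0.0]
ft_force: [0.2, 0.4, -0.3]
grip_width: 0.998
```

```bash
python3 - <<'E'
from h import *
go(.47,-.115,.28,-12)
E
```

```text
t 1.4 cur [ 0.3726 -0.2883  0.2802] yaw -11.97 tilt 0.01 turn wz 0.03 shift cm [  5.92 -18.97   0.02]
```

Request:
move_arm --deltas '[[0,[1.7,-5.5,0],[0,0,0]],[0,[1.7,-5.5,0],[0,0,0]],[0,[1.5,-5,0],[0,0,0]],[0,[1.0,-3,0],[0,0,0]],[0,[0,0,0],[0,0,0]],[0,[0,0,0],[0,0,0]]]'

```text
time: 2.15
tcp_pos: [0.4685, -0.1175, 0.2799]
tcp_rot: [0.994, -0.105, -0.0, 0.0]
ft_force: [-0.2, -0.2, 0.6]
grip_width: 1.0
```

```bash
python3 - <<'E'
from h import *
import pickle
go(.47,-.115,.28,-12)
im,c=snap('wrist','w1.png'); pickle.dump((im,c),open('w1.pkl','wb'))
E
```

```text
t 2.15 cur [ 0.4685 -0.1175  0.2799] yaw -12.03 tilt 0.06 turn wz -0.03 shift cm [ 0.09 -0.27 -0.01]
```

View pics/w1.png

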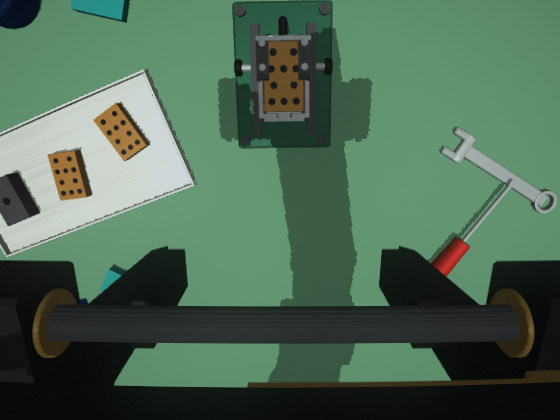

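```bash
python3 - <<'E'
from h import *
import pickle
im,c=pickle.load(open('w1.pkl','rb'))
a=cv2.resize(im[0:160,215:355],None,fx=3.75,fy=3.75,interpolation=cv2.INTER_CUBIC)
cv2.imwrite('pics/w1crop.png',a[:,:,::-1])
for r in pads(im,c,.017): print(r)
E
```

```text
([407.0, 382.0], 115.1, -233.9, 482.8, 20.2, 78.0)
([525.0, 327.0], 174.5, -410.8, 115.3, 32.5, -1.6)
([48.0, 324.0], 319.6, 261.3, 124.2, 46.3, -35.2)
([69.0, 174.0], 517.3, 149.8, 60.5, 43.7, -5.2)
([121.0, 131.0], 554.4, 66.7, 61.1, 40.2, 20.8)
([283.0, 77.0], 573.5, -139.8, 77.7, 46.4, -12.1)
```

View pics/w1crop.png

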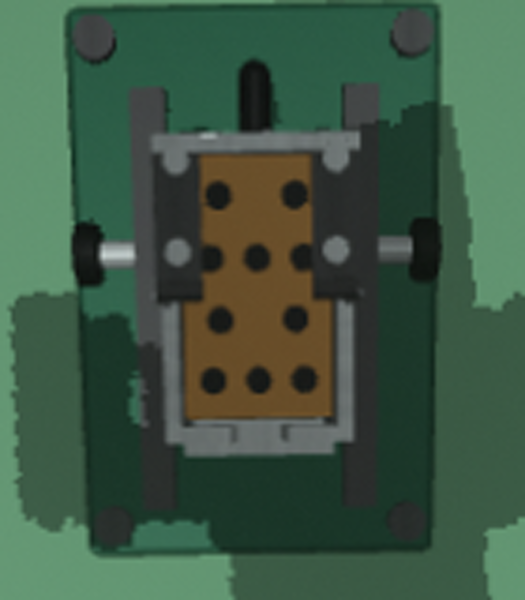

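```bash
cat > fit.py <<'E'
from h import *
import pickle
from scipy.optimize import least_squares
d=pickle.load(open('d0.pkl','rb')); cs=d['scene'][1]; ct=d['top'][1]; im,cw=pickle.load(open('w1.pkl','rb'))
W=lambda u,v:(u/3.75+215-.4,v/3.75-.4); S=lambda u,v:(u/6+195-.4,v/6+170-.4)
L=[] # cam,uv,local,usesShift,sigma
for (u,v),p in {(67,10):(80,55),(438,6):(80,-55),(431,551):(-80,-55),(91,553):(-80,55)}.items(): L.append((cw,W(u,v),(*p,30),0,1))
for (u,v),p in {(183,417):(-30,18,120.5),(332,417):(-30,-18,120.5),(201,153):(30,13,124.5),(313,153):(30,-13,124.5)}.items(): L.append((cw,W(u,v),p,1,.7))
for (u,v),p in {(530,318):(-80,55,30),(420,122):(-80,-55,30),(75,258):(80,-55,30)}.items(): L.append((cs,S(u,v),p,0,1))
for (u,v),p in {(357,92):(-30,-18,120.5),(390,160):(-30,18,120.5)}.items(): L.append((cs,S(u,v),p,1,.8))
def f(q):
    x,y,t,dd,s=q; c,sn=np.cos(t),np.sin(t); r=[]
    for cam,uv,p,sh,sg in L:
        lx=p[0]+s*sh; P=np.array([x+c*lx-sn*p[1],y+sn*lx+c*p[1],p[2]-dd])/1000
        r+=list((proj(cam,P)[0]-uv)/sg)
    return np.array(r)
if __name__=='__main__':
    s=least_squares(f,[571,-140,-.21,5,4],loss='soft_l1'); print(s.x,np.degrees(s.x[2])); print(f(s.x).reshape(-1,2).round(1))
    cov=np.linalg.inv(s.jac.T@s.jac); print(np.sqrt(np.diag(cov)))
E
python3 fit.py
```

```text
[ 5.72432271e+02 -1.39142143e+02 -1.99508064e-01  6.89971464e+00
 -7.55931790e+00] -11.430970048786161
[[-0.1 -0.3]
 [ 0.9 -0.5]
 [ 0.   0.2]
 [-0.6  0.7]
 [ 1.2  0.4]
 [ 0.  -0.3]
 [-0.1  0.3]
 [-0.4 -0.3]
 [ 0.4  0.4]
 [ 0.3 -0.3]
 [-0.8 -0.5]
 [-0.4  1. ]
 [ 0.6  1.4]]
[0.59371444 0.33195361 0.0054155  1.60193382 0.66319537]
```

```bash
python3 - <<'E'
from fit import *
print(np.array(cw['cam_to_world']).round(3))
for s0 in (-7.5,0.,4.):
    r=least_squares(lambda q:f([*q,s0]),[571,-140,-.21,5],loss='soft_l1'); print(s0,r.x,r.cost); print(f([*r.x,s0]).reshape(-1,2).round(1).tolist())
im=d['top'][0]; a=cv2.resize(im[145:220,280:340],None,fx=8,fy=8,interpolation=cv2.INTER_CUBIC)
a=cv2.convertScaleAbs(a,alpha=1.7)
cv2.imwrite('pics/topmag.png',a[:,:,::-1])
E
```

```text
[[-0.209 -0.942 -0.261  0.536]
 [-0.978  0.202  0.056 -0.131]
 [ 0.     0.267 -0.964  0.45 ]
 [ 0.     0.     0.     1.   ]]
-7.5 [ 5.72387042e+02 -1.39132822e+02 -1.99489710e-01  6.89896490e+00] 3.8137712941729034
[[-0.1, -0.3], [0.9, -0.4], [0.0, 0.3], [-0.6, 0.8], [1.2, 0.4], [0.0, -0.3], [-0.1, 0.2], [-0.4, -0.3], [0.4, 0.4], [0.3, -0.4], [-0.8, -0.5], [-0.4, 1.0], [0.6, 1.4]]
0.0 [ 5.65675964e+02 -1.37752057e+02 -1.97123792e-01  7.48439829e+00] 32.72364536686503
[[0.0, 6.8], [0.6, 6.3], [-0.0, 5.8], [-0.1, 6.5], [1.3, -0.6], [0.0, -1.4], [-0.3, -0.7], [-0.6, -1.3], [2.9, -0.6], [2.7, -1.2], [1.9, -1.3], [-0.7, 1.3], [0.3, 1.7]]
4.0 [ 5.61838839e+02 -1.36964236e+02 -1.97147341e-01  8.05044141e+00] 52.488012996290834
[[0.2, 10.7], [0.4, 10.3], [-0.2, 9.0], [0.0, 9.7], [1.3, -0.7], [-0.0, -1.5], [-0.3, -0.6], [-0.6, -1.2], [4.4, -1.1], [4.0, -1.6], [3.4, -1.8], [-0.7, 1.5], [0.3, 1.9]]
```

View pics/topmag.png

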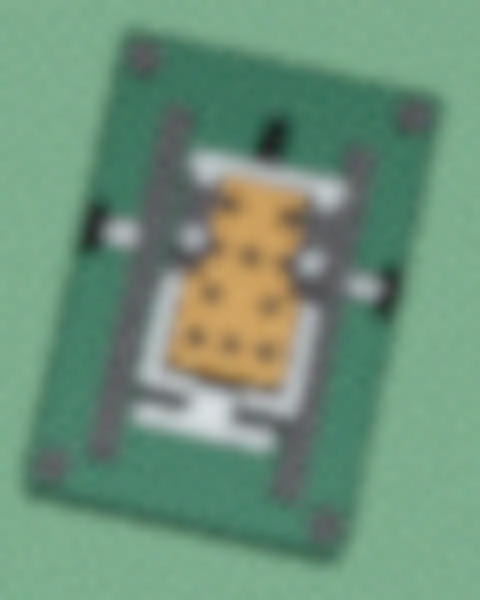

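```bash
python3 - <<'E'
import fit
from fit import *
T=lambda u,v:(u/8+280-.45,v/8+145-.45)
fit.L=[l for l in L if l[3]]
for (u,v),p in {(166,362):(-30,18,120.5),(281,388):(-30,-18,120.5),(220,178):(30,13,122.5),(308,195):(30,-13,122.5)}.items(): fit.L.append((ct,T(u,v),p,1,.8))
for lip in (125,400):  pass
r=least_squares(lambda q:f([*q,0]),[565,-138,-.2,7],loss='soft_l1'); print(r.x,np.degrees(r.x[2])); print(f([*r.x,0]).reshape(-1,2).round(1).tolist())
print(np.sqrt(np.diag(np.linalg.inv(r.jac.T@r.jac))))
# per camera
for cam in (cw,ct,cs):
    LL=[l for l in fit.L if l[0] is cam]; s=fit.L; fit.L=LL
    q=least_squares(lambda q:f([*q,-.2,7,0]),[565,-138]); print(q.x); fit.L=s
E
```

```text
[ 5.64720220e+02 -1.37613713e+02 -2.06180102e-01  4.17312652e+00] -11.813249662414133
[[0.8, 0.7], [-0.0, 0.4], [0.1, -0.2], [0.2, -0.4], [-0.2, 0.1], [0.7, 0.6], [-0.9, -0.3], [-0.9, -0.1], [0.2, -0.8], [-0.6, -0.4]]
[0.36684561 0.33803635 0.00959824 2.01511693]
[ 565.07766451 -137.54081956]
[ 564.36330971 -138.90757163]
[ 563.57973791 -140.07703071]
```

```bash
python3 - <<'E'
from h import *
go(.5003,.1514,.06,-5.4)
E
```

```text
t 2.2 cur [ 0.4684 -0.1178  0.28  ] yaw -12.09 tilt 0.06 turn wz -6.69 shift cm [  0.64 -27.1   22.  ]
```

Request:
move_arm --deltas '[[0.35,[0.0,-2,0],[0,0,-6.7]],[0.35,[0.05,-4,0],[0,0,0]],[0.35,[0.1,-5,1],[0,0,0]],[0.35,[0.1,-5,2],[0,0,0]],[0.35,[0.1,-5,3],[0,0,0]],[0.35,[0.1,-4,4],[0,0,0]],[0.35,[0.1,-2.1,4],[0,0,0]],[0.35,[0,0,3],[0,0,0]],[0.35,[0,0,2],[0,0,0]],[0.35,[0,0,0],[0,0,0]]]'

```text
time: 3.45
tcp_pos: [0.501, 0.1507, 0.089]
tcp_rot: [0.999, -0.047, -0.001, 0.001]
ft_force: [-0.7, -0.3, 0.6]
grip_width: 0.654
```

```bash
python3 - <<'E'
from h import *
go(.5003,.1514,.0055,-5.4)
im,c=snap('wrist','w2.png')
print(pads(im,c,.017))
E
```

```text
t 3.45 cur [0.501  0.1507 0.089 ] yaw -5.37 tilt 0.2 turn wz 0.03 shift cm [-0.07 -0.07  8.35]
[([366.0, 382.0], 345.1, 94.4, 336.3, 11.2, 84.5), ([454.0, 326.0], 391.6, 24.7, 63.4, 11.8, 3.3), ([115.0, 323.0], 418.4, 292.7, 66.7, 19.1, -25.1), ([279.0, 186.0], 517.7, 153.0, 60.4, 35.8, -5.5), ([395.0, 122.0], 553.7, 69.7, 60.6, 38.6, 20.8)]
```

View pics/w2.png

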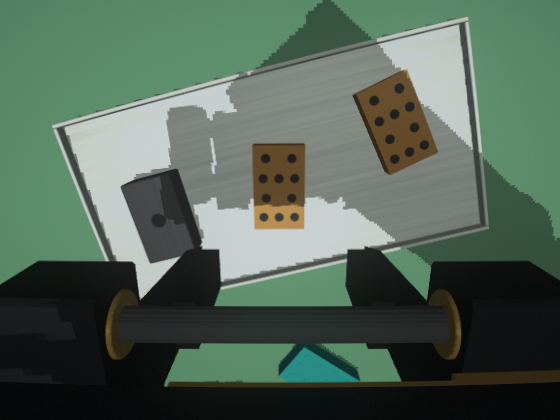

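```bash
python3 - <<'E'
from h import *
c=calibration('wrist')
print(at_z(c,(200,247),.025),at_z(c,(180,170),.025),at_z(c,(222,285),.012),at_z(c,(487,225),.012),at_z(c,(279,186),.017))
im,c=snap('wrist','w2b.png'); print(pads(im,c,.017)[-2:])
go(.5006,.1535,.0055,-5.5)
E
```

```text
[0.48194462 0.21386049 0.025     ] [0.5384372  0.21863819 0.025     ] [0.44390369 0.20551852 0.012     ] [ 4.73818466e-01 -9.23842117e-05  1.20000000e-02] [0.5193595  0.15321444 0.017     ]
[([280.0, 187.0], 517.7, 153.0, 60.7, 35.8, -5.4), ([396.0, 123.0], 553.7, 69.7, 60.6, 38.5, 20.8)]
t 3.55 cur [0.5024 0.1517 0.0908] yaw -5.35 tilt 0.04 turn wz 0.15 shift cm [-0.2  -0.16  8.53]
```

Request:
move_arm --deltas '[[0.35,[-0.1,-0.1,2],[0,0,0]],[0.35,[-0.1,0,3],[0,0,0]],[0.35,[0,0,2],[0,0,0]],[0.35,[0,0,1],[0,0,0]],[0.35,[0,0,0.4],[0,0,0]],[0.35,[0,0,0],[0,0,0]]]'

```text
time: 4.3
tcp_pos: [0.5005, 0.1539, 0.0068]
tcp_rot: [0.999, -0.046, 0.0, -0.0]
ft_force: [-0.0, -0.9, 0.1]
grip_width: 0.652
```

```bash
python3 - <<'E'
from h import *
go(.5006,.1535,.0055,-5.5); print(observe()['ft_force'])
snap('wrist','w3.png')
E
```

```text
t 4.3 cur [0.5005 0.1539 0.0068] yaw -5.27 tilt 0.06 turn wz 0.23 shift cm [0.02 0.04 0.13]
[-0.01834863 -0.88862728  0.1092733 ]
```

View pics/w3.png

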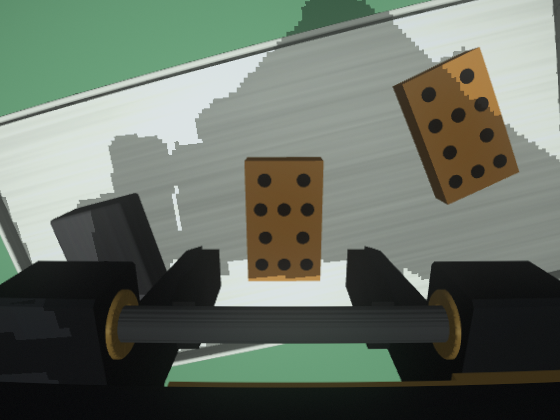

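```bash
python3 - <<'E'
from h import *
c=calibration('wrist'); o,r=st(); p=o['tcp_pos']
print(proj(c,p),[proj(c,p+r@np.array([dx,s*.0286,dz])).round(0).tolist() for s in(-1,1) for dx in (-.009,.009) for dz in (0,-.012)])
im=cv2.imread('pics/w3.png')[:,:,::-1].copy(); print(pads(im,c,.017)[-2:])
E
```

```text
[[284.65336673 247.72084214]] [[[230.0, 264.0]], [[227.0, 274.0]], [[229.0, 231.0]], [[225.0, 240.0]], [[339.0, 264.0]], [[343.0, 274.0]], [[340.0, 231.0]], [[344.0, 239.0]]]
[([284.0, 218.0], 517.9, 152.9, 61.6, 36.0, -5.2), ([458.0, 125.0], 553.5, 70.3, 61.4, 40.1, 20.9)]
```

Request:
move_arm --deltas '[[0.35,[0.2,0.0,0.13],[0,0,0]],[0.45,[0,0,0],[0,0,0]],[0.6,[0,0,0],[0,0,0]],[0.7,[0,0,0],[0,0,0]],[0.7,[0,0,0],[0,0,0]],[0.7,[0,0,0],[0,0,0]]]' --grip_force 50

```text
time: 5.1
tcp_pos: [0.5019, 0.1536, 0.0049]
tcp_rot: [0.999, -0.046, -0.0, 0.0]
ft_force: [-0.4, 0.5, -0.6]
grip_width: 0.299
```

```bash
python3 - <<'E'
from h import *
go(.5006,.1535,.0055,-5.5); print(observe()['ft_force'])
im,c=snap('wrist','w4.png');print(pads(im,c,.017)[-2:])
E
```

```text
t 5.1 cur [0.5019 0.1536 0.0049] yaw -5.27 tilt 0.0 turn wz 0.23 shift cm [-0.13  0.02 -0.06]
[-0.37833298  0.50324797 -0.55755583]
[([284.0, 223.0], 518.0, 152.8, 61.3, 36.0, -5.2), ([459.0, 129.0], 553.5, 70.2, 61.3, 40.1, 20.8)]
```

View pics/w4.png

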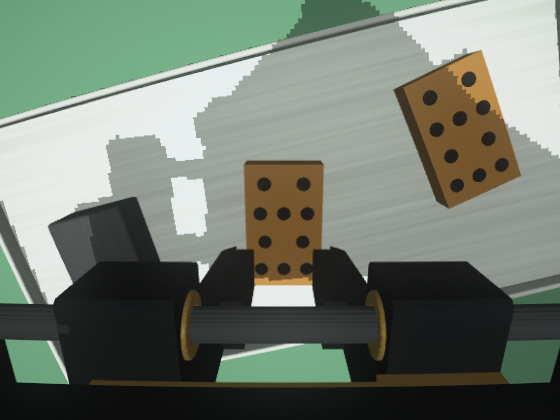

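```bash
python3 - <<'E'
import cv2
im=cv2.imread('pics/w4.png')[140:360,150:420]
im=cv2.convertScaleAbs(im,alpha=2.2,beta=20)
cv2.imwrite('pics/w4z.png',cv2.resize(im,None,fx=2.7,fy=2.7,interpolation=cv2.INTER_CUBIC))
E
```

```text
(no output)
```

View pics/w4z.png

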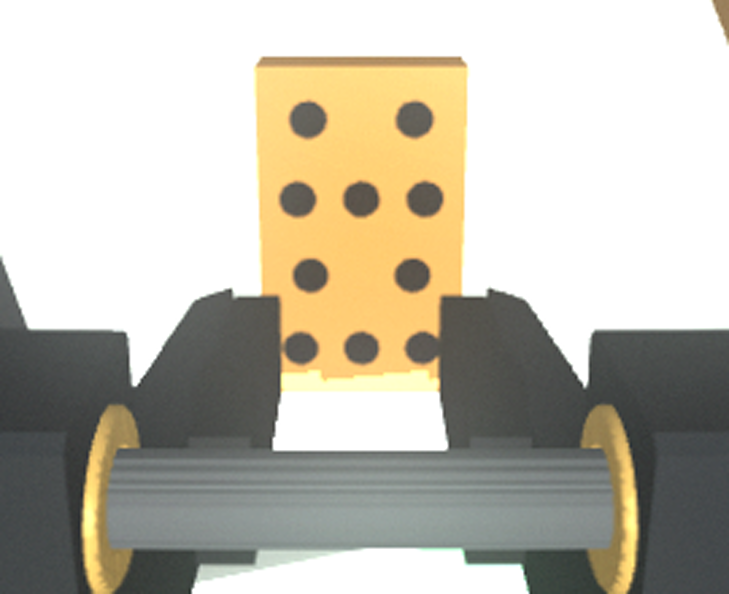

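Request:
move_arm --deltas '[[0.8,[0,0,0],[0,0,0]],[0.8,[0,0,0],[0,0,0]]]' --grip_force 20

```text
time: 5.4
tcp_pos: [0.5019, 0.1536, 0.0049]
tcp_rot: [0.999, -0.046, -0.0, 0.0]
ft_force: [1.1, 0.5, -0.5]
grip_width: 0.202
```

```bash
python3 - <<'E'
from h import *
o=observe(); print(o['grip_width'],o['ft_force'],o['tcp_pos'],o['wrist_torque'])
im,c=snap('wrist','w5.png');print(pads(im,c,.017)[-2:])
cv2.imwrite('pics/w5z.png',cv2.resize(im[140:360,150:420,::-1],None,fx=2.7,fy=2.7))
im,c=snap('scene','s5.png')
cv2.imwrite('pics/s5z.png',cv2.resize(im[180:400,220:470,::-1],None,fx=2.7,fy=2.7))
E
```

```text
0.2019717658648016 [ 1.10056757  0.47487741 -0.52276946] [0.50192292 0.15356944 0.00490765] [-0.03709561 -0.04509326 -0.06175902]
[([283.0, 219.0], 518.0, 152.8, 61.2, 36.1, -5.3), ([459.0, 129.0], 553.5, 70.3, 61.3, 40.1, 20.8)]
```

View pics/w5z.png

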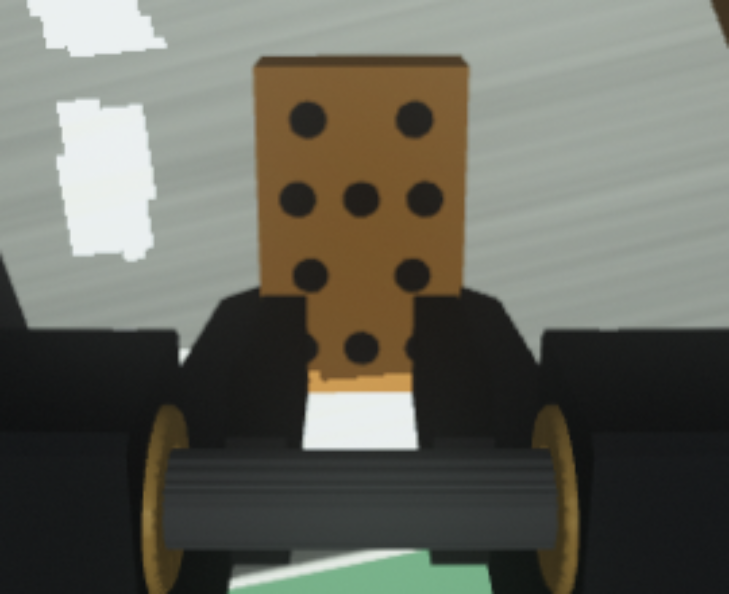

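View pics/s5z.png

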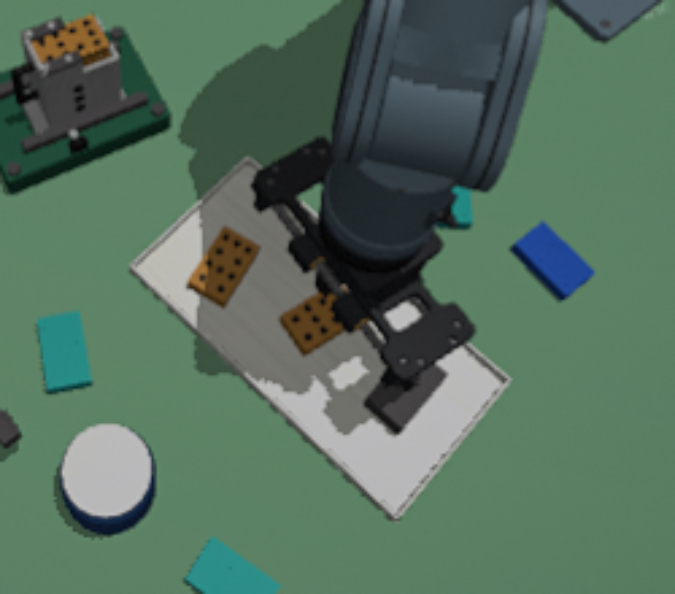

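Request:
move_arm --deltas '[[0.8,[0,0,0.1],[0,0,0]],[0.8,[0,0,0],[0,0,0]]]'

```text
time: 5.75
tcp_pos: [0.5019, 0.1536, 0.0038]
tcp_rot: [0.999, -0.046, -0.0, 0.0]
ft_force: [-1.0, 0.4, 1.0]
grip_width: 0.199
```

```bash
python3 - <<'E'
from h import *
for n in ['top']:
  im,c=snap(n,n+'5.png')
  cv2.imwrite('pics/top5z.png',cv2.resize(im[140:300,130:290,::-1],None,fx=3.7,fy=3.7,interpolation=cv2.INTER_CUBIC))
o=observe();print(o['ft_force'],o['tcp_pos'])
# predicted scene pixels of TCP & fingertips
c=calibration('scene'); o,r=st(); p=o['tcp_pos']
for dz in (0,-.019,-.03): print([ (proj(c,p+r@np.array([0,s*.009,dz]))[0]-[220,180])*2.7 for s in (-1,0,1)])
E
```

```text
[-0.11785067  0.27092518 -1.03102549] [0.50186216 0.15357285 0.00383956]
[array([340.12618482, 319.19487607]), array([333.72997652, 310.36542602]), array([327.38921251, 301.61246227])]
[array([343.52844296, 311.41518166]), array([337.00041654, 302.45946741]), array([330.53001085, 293.58278075])]
[array([345.55552263, 306.77952122]), array([338.94870372, 297.74918869]), array([332.40082435, 288.79941223])]
```

View pics/top5z.png

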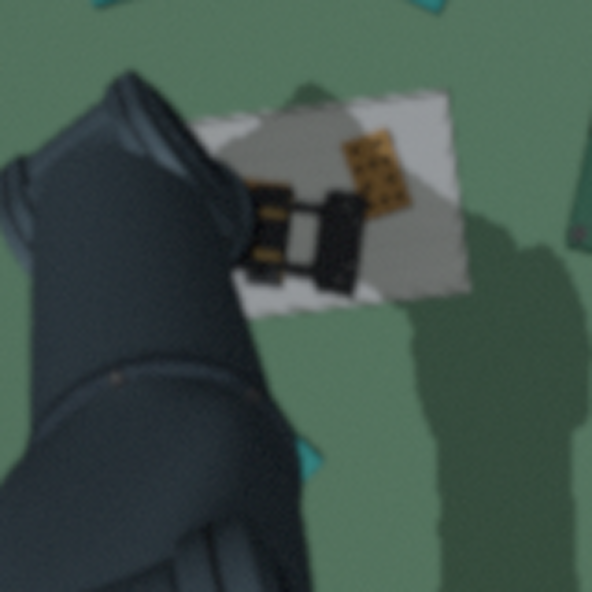

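Request:
move_arm --deltas '[[0.8,[0,0,0.1],[0,0,0]],[0.8,[0,0,0],[0,0,0]]]'

```text
time: 6.05
tcp_pos: [0.5019, 0.1536, 0.0028]
tcp_rot: [0.999, -0.046, -0.0, 0.0]
ft_force: [1.2, 0.7, -0.4]
grip_width: 0.2
```

Request:
move_arm --deltas '[[0.8,[0,0,0.1],[0,0,0]],[0.8,[0,0,0],[0,0,0]]]'

```text
time: 6.3
tcp_pos: [0.5018, 0.1536, 0.0018]
tcp_rot: [0.999, -0.046, -0.0, 0.0]
ft_force: [-0.7, 0.7, 0.9]
grip_width: 0.198
```

Request:
move_arm --deltas '[[0.8,[0,0,0.1],[0,0,0]],[0.8,[0,0,0.1],[0,0,0]],[0.8,[0,0,0],[0,0,0]]]'

```text
time: 6.68
tcp_pos: [0.5018, 0.1535, -0.0002]
tcp_rot: [0.999, -0.046, -0.0, 0.0]
ft_force: [0.2, -0.2, 0.4]
grip_width: 0.201
```

Request:
move_arm --deltas '[[0.8,[0,0,0.1],[0,0,0]],[0.8,[0,0,0.1],[0,0,0]],[0.8,[0,0,0],[0,0,0]]]'

```text
time: 7.05
tcp_pos: [0.5018, 0.1536, -0.0022]
tcp_rot: [0.999, -0.046, -0.0, 0.0]
ft_force: [0.0, -0.6, -0.5]
grip_width: 0.199
```

```bash
python3 - <<'E'
from h import *
o=observe(); print(o['grip_width'],o['ft_force'],o['tcp_pos'],o['wrist_torque'])
im,c=snap('wrist','w6.png');print(pads(im,c,.017)[-2:])
a=cv2.convertScaleAbs(im,alpha=2)
cv2.imwrite('pics/w6z.png',cv2.resize(a[140:360,150:420,::-1],None,fx=2.7,fy=2.7))
E
```

```text
0.19910308599405718 [ 0.00125102 -0.61471123 -0.54450178] [ 0.50180917  0.15356759 -0.00221156] [0.04316779 0.00740195 0.02339762]
[([283.0, 225.0], 518.0, 152.8, 61.3, 36.0, -5.3), ([467.0, 129.0], 553.5, 70.3, 61.3, 40.3, 20.7)]
```

View pics/w6z.png

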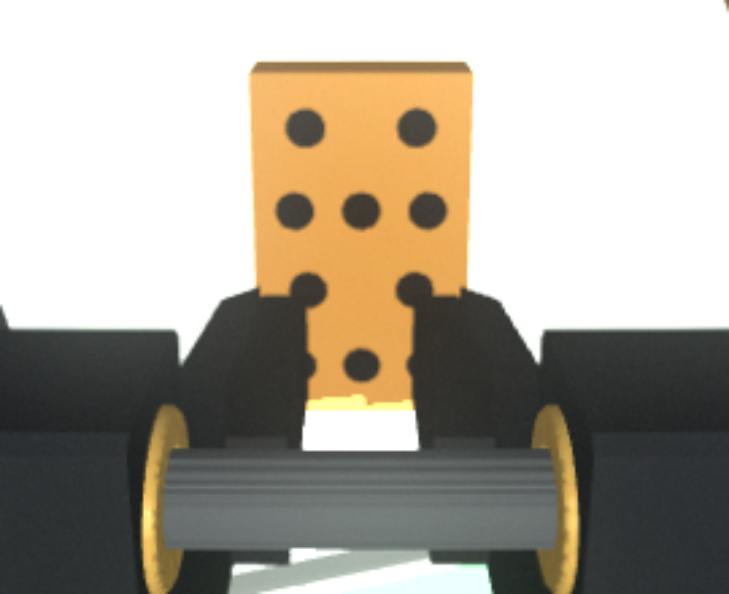

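Request:
move_arm --deltas '[[0.8,[0,0,0.1],[0,0,0]],[0.8,[0,0,0.1],[0,0,0]],[0.8,[0,0,0],[0,0,0]]]'

```text
time: 7.48
tcp_pos: [0.5019, 0.1536, -0.0042]
tcp_rot: [0.999, -0.046, -0.0, 0.0]
ft_force: [-0.3, -0.2, 0.0]
grip_width: 0.203
```

Request:
move_arm --deltas '[[0.8,[0,0,0.1],[0,0,0]],[0.8,[0,0,0],[0,0,0]]]'

```text
time: 7.72
tcp_pos: [0.5019, 0.1536, -0.0052]
tcp_rot: [0.999, -0.046, -0.0, 0.0]
ft_force: [0.1, 0.4, 0.1]
grip_width: 0.199
```

Request:
move_arm --deltas '[[0.8,[0,0,0.1],[0,0,0]],[0.8,[0,0,0],[0,0,0]]]'

```text
time: 7.98
tcp_pos: [0.502, 0.1536, -0.006]
tcp_rot: [0.999, -0.046, 0.0, 0.0]
ft_force: [-0.2, 0.1, 2.2]
grip_width: 0.198
```

Request:
move_arm --deltas '[[0.8,[0,0,0.05],[0,0,0]],[0.8,[0,0,0],[0,0,0]]]'

```text
time: 8.22
tcp_pos: [0.502, 0.1536, -0.006]
tcp_rot: [0.999, -0.046, 0.0, 0.0]
ft_force: [-1.6, -0.2, 8.8]
grip_width: 0.198
```

Request:
move_arm --deltas '[[0.5,[0,0,-0.5],[0,0,0]],[0.35,[-0.1,0,0],[0,0,0]],[0.35,[0,0,0],[0,0,0]],[0.35,[0,0,0],[0,0,0]],[0.35,[0,0,0],[0,0,0]]]'

```text
time: 8.85
tcp_pos: [0.5009, 0.1537, -0.0017]
tcp_rot: [0.999, -0.046, -0.0, 0.0]
ft_force: [0.5, -0.1, 0.2]
grip_width: 0.649
```

```bash
python3 - <<'E'
from h import *
o=observe(); print(o['grip_width'],o['ft_force'],o['tcp_pos'],o['wrist_torque'])
im,c=snap('wrist','w7.png');print(pads(im,c,.017)[-2:])
E
```

```text
0.6494541013430134 [ 0.46092021 -0.14799447  0.24816091] [ 0.50088597  0.15366143 -0.00168693] [ 0.09448378 -0.01136417  0.00427074]
[([283.0, 224.0], 517.8, 152.8, 61.4, 36.0, -5.2), ([467.0, 127.0], 553.4, 70.3, 61.2, 40.4, 20.7)]
```

Descend to z −0.0172 (tips ~2.8 mm above the tray floor) and grip.

Request:
move_arm --deltas '[[0.35,[0,0.05,0.8],[0,0,0]],[0.35,[0,0,0.6],[0,0,0]],[0.35,[0,0,0.15],[0,0,0]],[0.35,[0,0,0],[0,0,0]]]'

```text
time: 9.4
tcp_pos: [0.5007, 0.1532, -0.0173]
tcp_rot: [0.999, -0.046, -0.0, 0.0]
ft_force: [-0.9, 0.5, -0.4]
grip_width: 0.65
```

Request:
move_arm --deltas '[[0.5,[0,0,0],[0,0,0]],[0.6,[0,0,0],[0,0,0]],[0.8,[0,0,0],[0,0,0]],[1.0,[0,0,0],[0,0,0]],[1.0,[0,0,0],[0,0,0]]]' --grip_force 50

```text
time: 10.02
tcp_pos: [0.501, 0.1532, -0.0169]
tcp_rot: [0.999, -0.046, 0.0, -0.0]
ft_force: [-0.1, -0.9, 2.5]
grip_width: 0.403
```

```bash
python3 - <<'E'
from h import *
o=observe(); print(o['grip_width'],o['ft_force'],o['tcp_pos'],o['wrist_torque'])
im,c=snap('wrist','w8.png');print(pads(im,c,.017)[-2:])
E
```

```text
0.4029998163715548 [-0.10141464 -0.93302449  2.46553134] [ 0.50102935  0.15323577 -0.01693948] [-0.04144808  0.072986    0.00346874]
[([283.0, 236.0], 518.0, 152.5, 61.5, 36.6, -5.3), ([485.0, 128.0], 553.4, 70.5, 61.4, 40.8, 20.8)]
```

View pics/w8.png

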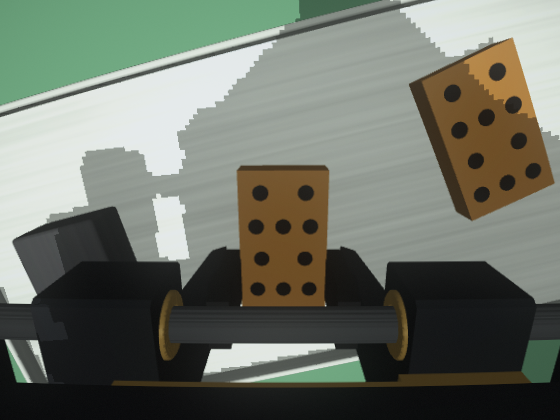

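```bash
python3 - <<'E'
from h import *
go(.5126,-.1272,.13,-11.6)
E
```

```text
t 10.07 cur [ 0.501   0.1532 -0.017 ] yaw -5.27 tilt 0.01 turn wz 6.33 shift cm [  6.78  27.24 -14.7 ]
```

Request:
move_arm --deltas '[[1,[0,0,-1],[0,0,0]],[1,[0,0,-3],[0,0,0]],[1,[0,0,-4],[0,0,2]],[1,[0,2,-4],[0,0,4.3]],[1,[0.5,4,-2.7],[0,0,0]],[1,[1,5,0],[0,0,0]],[1,[1.3,5,0],[0,0,0]],[1,[1.5,5,0],[0,0,0]],[1,[1.5,4,0],[0,0,0]],[1,[0.9,2.2,0],[0,0,0]]]'

```text
time: 11.32
tcp_pos: [0.5129, -0.1299, 0.1302]
tcp_rot: [0.995, -0.102, -0.0, 0.0]
ft_force: [-0.3, 0.6, -2.2]
grip_width: 0.407
```

Request:
move_arm --deltas '[[1,[0,0,0],[0,0,0]],[1,[0,0,0],[0,0,0]]]'

```text
time: 11.58
tcp_pos: [0.5132, -0.1256, 0.13]
tcp_rot: [0.995, -0.1, -0.0, -0.0]
ft_force: [0.6, 0.6, -1.0]
grip_width: 0.401
```

```bash
python3 - <<'E'
from h import *
go(.5126,-.1272,.13,-11.6)
o=observe(); print(o['grip_width'],o['ft_force'])
im,c=snap('wrist','w9.png')
E
```

```text
t 11.57 cur [ 0.5132 -0.1256  0.13  ] yaw -11.49 tilt 0.05 turn wz 0.11 shift cm [-0.02  0.17 -0.  ]
0.40121359934811335 [ 0.61581032  0.58880986 -1.04089011]
```

View pics/w9.png

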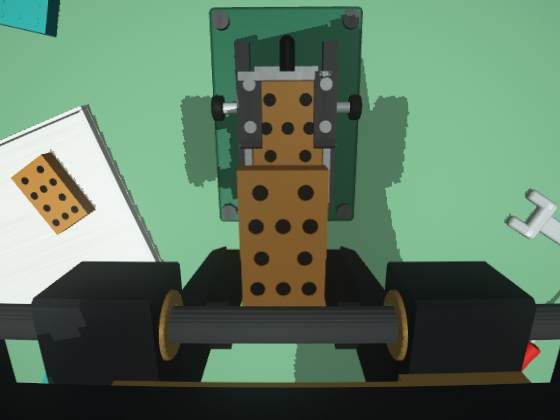

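```bash
python3 - <<'E'
from h import *
im=cv2.imread('pics/w9.png'); cv2.imwrite('pics/w9z.png',cv2.resize(im[55:185,215:355],None,fx=4.5,fy=4.5,interpolation=cv2.INTER_CUBIC))
E
```

```text
(no output)
```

View pics/w9z.png

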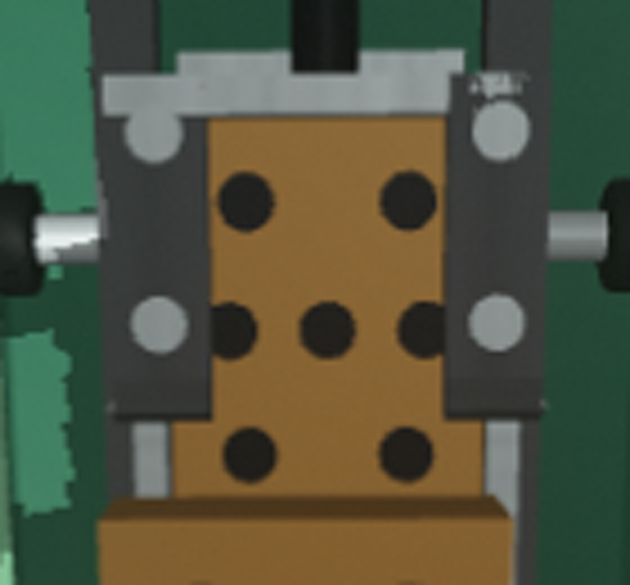

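```bash
cat > mf.py <<'E'
from h import *
from scipy.optimize import least_squares
def magfit(c,F,x0=(565,-138,-.2,6),sd=None,dfix=None):
    # F: list (uv, local)
    def f(q):
        x,y,t,dd=q; cc,s=np.cos(t),np.sin(t)
        P=np.array([[x+cc*p[0]-s*p[1],y+s*p[0]+cc*p[1],p[2]-dd] for _,p in F])/1000
        r=(proj(c,P)-np.array([u for u,_ in F])).ravel()/.5
        return np.r_[r,(dd-6)/ (sd or 2)]
    r=least_squares(f,x0); print(r.x.round(2),'yaw',np.degrees(r.x[2]).round(2),'res',(r.fun*.5).round(1).tolist()); return r.x
E
python3 - <<'E'
from mf import *
c=calibration('wrist'); Z=lambda u,v:(u/4.5+215-.4,v/4.5+55-.4)
for d in (2,.01): q=magfit(c,[(Z(209,117),(30,13,124.5)),(Z(446,116),(30,-13,124.5)),(Z(212,378),(2,13,124.5)),(Z(444,378),(2,-13,124.5))],sd=d)
o,r=st(); p=o['tcp_pos']
for uv in (Z(98,519),Z(512,519)):
    w=at_z(c,uv,p[2]+.0339); print(w, (r.T@(w-p)*1000).round(1))
C=np.array([q[0],q[1]])/1000; t=q[2]; d=p[:2]-C; print('tcp local',(d@[np.cos(t),np.sin(t)]*1000).round(2),(d@[-np.sin(t),np.cos(t)]*1000).round(2))
E
```

```text
[ 5.6477e+02 -1.3717e+02 -2.0000e-01  5.4600e+00] yaw -11.29 res [-0.2, 0.1, 0.3, 0.1, 0.2, -0.0, -0.2, -0.2, -0.1]
[ 5.6477e+02 -1.3718e+02 -2.0000e-01  6.0000e+00] yaw -11.29 res [-0.1, 0.2, 0.2, 0.2, 0.2, -0.1, -0.3, -0.3, -0.0]
[ 0.56219921 -0.11574655  0.16385024] [ 46.1 -19.1 -33.9]
[ 0.55502216 -0.15103413  0.16385024] [ 46.1  16.9 -33.9]
tcp local -52.92 1.57
```

Request:
move_arm --deltas '[[1,[0,0.26,0],[0,0,-0.2]],[1,[0,0,1],[0,0,0]],[1,[0,0,1.2],[0,0,0]],[1,[0,0,0.3],[0,0,0]],[1,[0,0,0],[0,0,0]]]'

```text
time: 12.25
tcp_pos: [0.5127, -0.1294, 0.1044]
tcp_rot: [0.995, -0.099, -0.0, -0.0]
ft_force: [0.2, -0.8, -1.3]
grip_width: 0.4
```

```bash
python3 - <<'E'
from h import *
go(.5126,-.1272,.13,-11.3)
o=observe(); print(o['grip_width'],o['ft_force'])
im,c=snap('wrist','w10.png'); cv2.imwrite('pics/w10z.png',cv2.resize(im[50:190,205:365,::-1],None,fx=4,fy=4,interpolation=cv2.INTER_CUBIC))
E
```

```text
t 12.25 cur [ 0.5127 -0.1294  0.1044] yaw -11.36 tilt 0.06 turn wz -0.06 shift cm [-0.05 -0.21 -2.56]
0.40006610038815926 [ 0.23878753 -0.79710028 -1.3288936 ]
```

View pics/w10z.png

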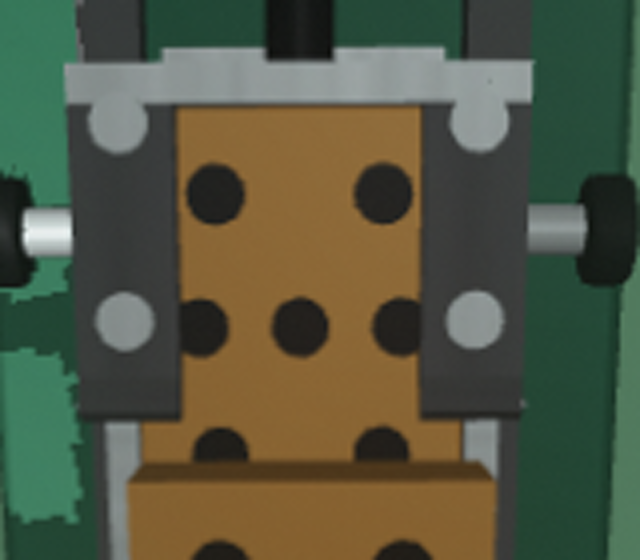

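```bash
cat >> mf.py <<'E'
def rel(c,F,rearL,rearR,bot=.0199,sd=.5):
    q=magfit(c,F,sd=sd); o,r=st(); p=o['tcp_pos']; C=q[:2]/1000; t=q[2]
    ax=np.array([np.cos(t),np.sin(t)]); ay=np.array([-ax[1],ax[0]])
    for uv in (rearL,rearR):
        w=at_z(c,uv,p[2]+bot+.014); d=(w[:2]-C)*1000; print('pad rear local',(d@ax).round(2),(d@ay).round(2),'tool',(r.T@(w-p)*1000).round(1))
    d=(p[:2]-C)*1000; print('tcp local',(d@ax).round(2),(d@ay).round(2))
E
python3 - <<'E'
from mf import *
c=calibration('wrist'); Z=lambda u,v:(u/4+205-.4,v/4+50-.4)
rel(c,[(Z(177,103),(30,13,124.5)),(Z(421,103),(30,-13,124.5)),(Z(182,381),(2,13,124.5)),(Z(419,381),(2,-13,124.5))],Z(128,481),Z(498,481))
E
```

```text
[ 5.6491e+02 -1.3755e+02 -2.0000e-01  5.2600e+00] yaw -11.32 res [-0.4, 1.1, 0.6, 1.0, -0.1, -1.1, -0.0, -1.2, -0.7]
pad rear local -6.37 16.71 tool [ 46.1 -19.  -33.9]
pad rear local -6.43 -19.5 tool [ 46.1  17.2 -33.9]
tcp local -52.53 -2.26
```

Request:
move_arm --deltas '[[1,[-0.05,-0.13,0],[0,0,0]],[1,[0,0,0.25],[0,0,0]],[1,[0,0,0.25],[0,0,0]],[1,[0,0,0.1],[0,0,0]],[1,[0,0,0],[0,0,0]],[1,[0,0,0],[0,0,0]]]'

```text
time: 13.05
tcp_pos: [0.5127, -0.1282, 0.0989]
tcp_rot: [0.995, -0.099, 0.0, 0.0]
ft_force: [-0.0, -0.1, -1.7]
grip_width: 0.404
```

Request:
move_arm --deltas '[[1,[0,0,0.1],[0,0,0]],[1,[0,0,0.1],[0,0,0]],[1,[0,0,0],[0,0,0]]]'

```text
time: 13.42
tcp_pos: [0.5127, -0.1281, 0.0969]
tcp_rot: [0.995, -0.099, -0.0, 0.0]
ft_force: [-0.9, 1.1, -0.3]
grip_width: 0.398
```

```bash
python3 - <<'E'
from h import *
im,c=snap('wrist','w11.png'); cv2.imwrite('pics/w11z.png',cv2.resize(im[50:190,205:365,::-1],None,fx=4,fy=4,interpolation=cv2.INTER_CUBIC))
F=[]
for i in range(5): snap('top','t.png'); F.append(observe()['ft_force'][2])
print(np.round(F,1))
E
```

```text
[-0.7 -2.3 -2.3 -0.8 -0.5]
```

View pics/w11z.png

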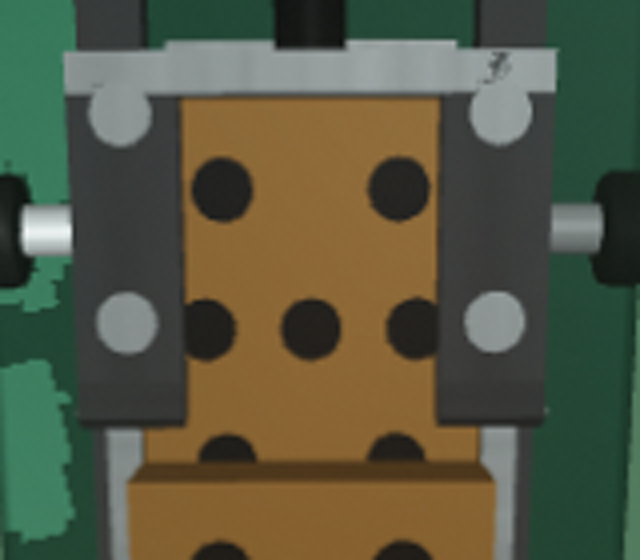

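Request:
move_arm --deltas '[[1,[0,0,0.1],[0,0,0]],[1,[0,0,0.1],[0,0,0]],[1,[0,0,0],[0,0,0]]]'

```text
time: 14.1
tcp_pos: [0.5127, -0.1281, 0.095]
tcp_rot: [0.995, -0.099, 0.0, 0.0]
ft_force: [-1.4, 0.5, 1.8]
grip_width: 0.397
```

Request:
move_arm --deltas '[[1,[0,0,0.1],[0,0,0]],[1,[0,0,0],[0,0,0]]]'

```text
time: 14.35
tcp_pos: [0.5127, -0.1282, 0.0939]
tcp_rot: [0.995, -0.099, 0.0, 0.0]
ft_force: [-1.3, 0.5, 3.1]
grip_width: 0.401
```

Request:
move_arm --deltas '[[1,[0,0,0.1],[0,0,0]],[1,[0,0,0],[0,0,0]]]'

```text
time: 14.6
tcp_pos: [0.5128, -0.1281, 0.0928]
tcp_rot: [0.995, -0.099, 0.0, 0.0]
ft_force: [-0.7, -0.0, 1.7]
grip_width: 0.406
```

Request:
move_arm --deltas '[[1,[0,0,0.1],[0,0,0]],[1,[0,0,0.1],[0,0,0]],[1,[0,0,0.1],[0,0,0]],[1,[0,0,0.1],[0,0,0]],[1,[0,0,0.1],[0,0,0]],[1,[0,0,0.1],[0,0,0]],[1,[0,0,0.1],[0,0,0]],[1,[0,0,0.1],[0,0,0]],[1,[0,0,0.1],[0,0,0]],[1,[0,0,0.1],[0,0,0]]]' --grip_force 60

```text
time: 15.85
tcp_pos: [0.5127, -0.1282, 0.0829]
tcp_rot: [0.995, -0.099, -0.0, 0.0]
ft_force: [-1.7, -0.7, 5.6]
grip_width: 0.403
```

Request:
move_arm --deltas '[[1,[0,0,0.05],[0,0,0]],[1,[0,0,0],[0,0,0]]]'

```text
time: 16.1
tcp_pos: [0.5127, -0.1282, 0.0824]
tcp_rot: [0.995, -0.099, 0.0, 0.0]
ft_force: [-0.9, 0.1, 3.3]
grip_width: 0.4
```

Request:
move_arm --deltas '[[1,[0,0,0.05],[0,0,0]],[1,[0,0,0],[0,0,0]]]'

```text
time: 16.35
tcp_pos: [0.5127, -0.1282, 0.0819]
tcp_rot: [0.995, -0.099, -0.0, 0.0]
ft_force: [-1.0, -0.6, 3.9]
grip_width: 0.4
```

```bash
python3 - <<'E'
from h import *
im,c=snap('wrist','w12.png'); cv2.imwrite('pics/w12z.png',cv2.resize(im[50:290,205:365,::-1],None,fx=2.5,fy=2.5,interpolation=cv2.INTER_CUBIC))
E
```

```text
(no output)
```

View pics/w12z.png

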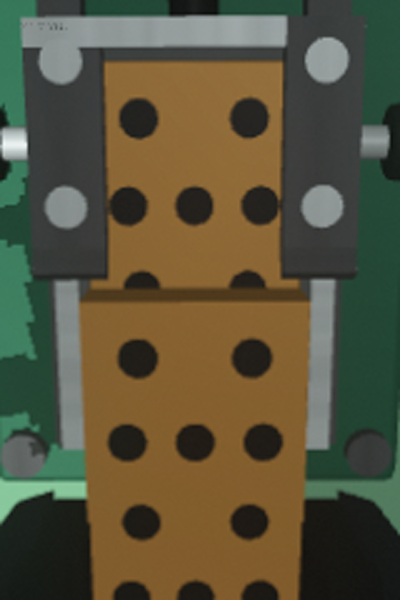

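Request:
move_arm --deltas '[[1,[0,0,0.05],[0,0,0]],[1,[0,0,0],[0,0,0]]]'

```text
time: 16.65
tcp_pos: [0.5127, -0.1282, 0.0814]
tcp_rot: [0.995, -0.099, 0.0, 0.0]
ft_force: [-1.9, -0.3, 4.0]
grip_width: 0.4
```

Request:
move_arm --deltas '[[1,[0,0,0.05],[0,0,0]],[1,[0,0,0],[0,0,0]]]'

```text
time: 16.9
tcp_pos: [0.5127, -0.1281, 0.0811]
tcp_rot: [0.995, -0.099, -0.0, 0.0]
ft_force: [-2.5, 0.4, 6.9]
grip_width: 0.402
```

Request:
move_arm --deltas '[[1,[0,0,0.05],[0,0,0]],[1,[0,0,0],[0,0,0]]]'

```text
time: 17.15
tcp_pos: [0.5127, -0.1281, 0.081]
tcp_rot: [0.995, -0.099, -0.0, 0.0]
ft_force: [-3.9, 1.0, 11.1]
grip_width: 0.401
```

Request:
move_arm --deltas '[[1,[0,0,0.05],[0,0,0]],[1,[0,0,0],[0,0,0]]]'

```text
time: 17.4
tcp_pos: [0.5126, -0.1281, 0.0808]
tcp_rot: [0.995, -0.099, -0.0, 0.0]
ft_force: [-5.9, 0.8, 15.3]
grip_width: 0.401
```

Request:
move_arm --deltas '[[1,[0,0,-0.18],[0,0,0]],[1,[0,0,0],[0,0,0]],[1,[0.15,0,0],[0,0,0]],[1,[0.15,0,0],[0,0,0]],[1,[0.15,0,0],[0,0,0]],[1,[0.15,0,0],[0,0,0]],[1,[0,0,0],[0,0,0]]]'

```text
time: 18.27
tcp_pos: [0.5189, -0.1293, 0.0817]
tcp_rot: [0.995, -0.099, 0.0, -0.0]
ft_force: [-2.0, 1.3, 3.2]
grip_width: 0.403
```

Request:
move_arm --deltas '[[1,[0.15,0,0],[0,0,0]],[1,[0.15,0,0],[0,0,0]],[1,[0.15,0,0],[0,0,0]],[1,[0,0,0],[0,0,0]]]'

```text
time: 18.77
tcp_pos: [0.5233, -0.1303, 0.0817]
tcp_rot: [0.995, -0.099, 0.0, 0.0]
ft_force: [-1.9, 0.0, 3.9]
grip_width: 0.402
```

Request:
move_arm --deltas '[[1,[0.2,0,0],[0,0,0]],[1,[0.2,0,0],[0,0,0]],[1,[0.2,0,0],[0,0,0]],[1,[0.2,0,0],[0,0,0]],[1,[0.2,0,0],[0,0,0]],[1,[0,0,0],[0,0,0]]]'

```text
time: 19.52
tcp_pos: [0.5333, -0.1323, 0.0817]
tcp_rot: [0.995, -0.099, 0.0, 0.0]
ft_force: [-1.4, 0.7, 4.1]
grip_width: 0.4
```

Request:
move_arm --deltas '[[1,[0.2,0,0],[0,0,0]],[1,[0.2,0,0],[0,0,0]],[1,[0.2,0,0],[0,0,0]],[1,[0.2,0,0],[0,0,0]],[1,[0.2,0,0],[0,0,0]],[1,[0,0,0],[0,0,0]]]'

```text
time: 20.27
tcp_pos: [0.5431, -0.1342, 0.0818]
tcp_rot: [0.995, -0.099, 0.0, 0.0]
ft_force: [-1.8, 0.1, 4.2]
grip_width: 0.402
```

```bash
python3 - <<'E'
from h import *
im,c=snap('wrist','w13.png'); cv2.imwrite('pics/w13z.png',cv2.resize(im[40:290,195:375,::-1],None,fx=3,fy=2.4,interpolation=cv2.INTER_CUBIC))
E
```

```text
(no output)
```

View pics/w13.png

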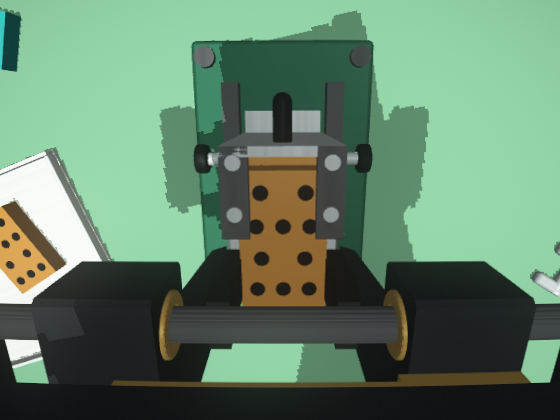

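Request:
move_arm --deltas '[[1,[0.15,0,0],[0,0,0]],[1,[0.15,0,0],[0,0,0]],[1,[0.1,0,0],[0,0,0]],[1,[0,0,0],[0,0,0]]]'

```text
time: 20.82
tcp_pos: [0.5467, -0.135, 0.0817]
tcp_rot: [0.995, -0.099, 0.0, 0.0]
ft_force: [-1.9, 0.5, 3.9]
grip_width: 0.398
```

Request:
move_arm --deltas '[[1,[0.05,0,0],[0,0,0]],[1,[0.05,0,0],[0,0,0]],[1,[0,0,0],[0,0,0]]]'

```text
time: 21.2
tcp_pos: [0.5476, -0.1351, 0.0817]
tcp_rot: [0.995, -0.099, 0.0, 0.0]
ft_force: [-2.9, -0.1, 3.2]
grip_width: 0.399
```

Request:
move_arm --deltas '[[1,[0.05,0,0],[0,0,0]],[1,[0,0,0],[0,0,0]]]'

```text
time: 21.45
tcp_pos: [0.5481, -0.1353, 0.0817]
tcp_rot: [0.995, -0.099, 0.0, 0.0]
ft_force: [-2.1, 0.2, 2.4]
grip_width: 0.401
```

Request:
move_arm --deltas '[[1,[0.05,0,0],[0,0,0]],[1,[0,0,0],[0,0,0]]]'

```text
time: 21.7
tcp_pos: [0.5486, -0.1354, 0.0817]
tcp_rot: [0.995, -0.099, 0.0, 0.0]
ft_force: [-3.0, 0.3, 3.0]
grip_width: 0.398
```

Request:
move_arm --deltas '[[1,[0.05,0,0],[0,0,0]],[1,[0,0,0],[0,0,0]]]'

```text
time: 21.95
tcp_pos: [0.5488, -0.1354, 0.0817]
tcp_rot: [0.995, -0.099, -0.0, -0.0]
ft_force: [-4.0, 0.9, 4.9]
grip_width: 0.4
```

Request:
move_arm --deltas '[[1,[0.05,0,0],[0,0,0]],[1,[0,0,0],[0,0,0]]]'

```text
time: 22.2
tcp_pos: [0.5488, -0.1354, 0.0815]
tcp_rot: [0.995, -0.099, -0.001, -0.0]
ft_force: [-4.7, 1.5, 4.8]
grip_width: 0.4
```

Request:
move_arm --deltas '[[1,[0.05,0,0],[0,0,0]],[1,[0,0,0],[0,0,0]]]'

```text
time: 22.45
tcp_pos: [0.5488, -0.1354, 0.0814]
tcp_rot: [0.995, -0.099, -0.001, -0.0]
ft_force: [-5.3, 1.7, 5.5]
grip_width: 0.399
```

```bash
python3 - <<'E'
from h import *
im,c=snap('wrist','w14.png'); cv2.imwrite('pics/w14z.png',cv2.resize(im[120:300,195:375,::-1],None,fx=3.3,fy=3.3,interpolation=cv2.INTER_CUBIC))
E
```

```text
(no output)
```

View pics/w14z.png

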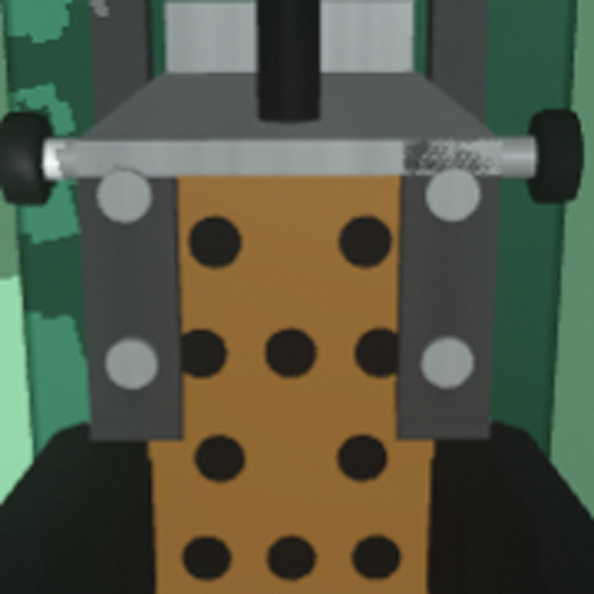

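Request:
move_arm --deltas '[[0.5,[0,0,0],[0,0,0]],[0.4,[-0.1,0,0],[0,0,0]],[0.35,[0,0,0],[0,0,0]],[0.35,[0,0,0],[0,0,0]],[0.35,[-0.3,0,-1],[0,0,0]],[0.35,[-2,0,-3],[0,0,0]],[0.35,[-2,0,-3],[0,0,0]],[0.35,[0,0,0],[0,0,0]]]'

```text
time: 23.5
tcp_pos: [0.5075, -0.1272, 0.1542]
tcp_rot: [0.995, -0.099, 0.002, 0.001]
ft_force: [-0.3, -0.0, -0.5]
grip_width: 0.645
```

```bash
python3 - <<'E'
from h import *
im,c=snap('wrist','w15.png'); print(observe()['tcp_pos'],observe()['ft_force'])
im=im[0:300,130:430]; cv2.imwrite('pics/w15z.png',cv2.resize(im[:,:,::-1],None,fx=2,fy=2,interpolation=cv2.INTER_CUBIC))
E
```

```text
[ 0.50739875 -0.1272283   0.15289654] [-0.23146707 -0.64322797 -0.00814878]
```

View pics/w15z.png

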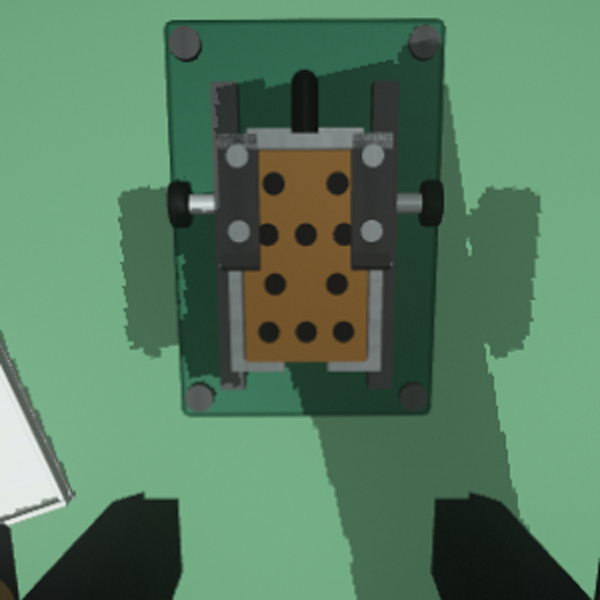

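```bash
python3 - <<'E'
from h import *
go(.5375,.0640,.06,20.8)
E
```

```text
t 23.55 cur [ 0.5074 -0.1272  0.1529] yaw -11.37 tilt 0.15 turn wz -32.17 shift cm [  9.6  -16.81   9.29]
```

Request:
move_arm --deltas '[[0.48,[-0.5,0,0],[0,0,-8]],[0.48,[0,0,0],[0,0,-8]],[0.48,[0,0,0],[0,0,-8]],[0.48,[0,0,0],[0,0,-8.1]],[0.48,[2,-3.5,0],[0,0,0]],[0.48,[3,-5,1],[0,0,0]],[0.48,[3,-5,3],[0,0,0]],[0.48,[2,-3.3,3],[0,0,0]],[0.48,[0,0,1.5],[0,0,0]],[0.48,[0,0,0],[0,0,0]]]'

```text
time: 24.8
tcp_pos: [0.5344, 0.0627, 0.0664]
tcp_rot: [0.984, 0.18, -0.002, 0.0]
ft_force: [0.8, -0.3, -0.3]
grip_width: 0.523
```

Request:
move_arm --deltas '[[0.48,[0,0,0],[0,0,0]],[0.48,[0,0,0],[0,0,0]]]'

```text
time: 25.05
tcp_pos: [0.5362, 0.0626, 0.0689]
tcp_rot: [0.984, 0.179, 0.001, 0.0]
ft_force: [0.3, -0.5, 0.4]
grip_width: 0.522
```

```bash
python3 - <<'E'
from h import *
go(.5375,.0640,-.0173,20.8)
im,c=snap('wrist','w16.png'); print(pads(im,c,.017)); print(observe()['grip_width'])
E
```

```text
t 25.05 cur [0.5362 0.0626 0.0689] yaw 20.61 tilt 0.09 turn wz -0.19 shift cm [ 0.17 -0.09  8.62]
[([328.0, 383.0], 425.6, -14.1, 289.8, 10.1, -69.4), ([427.0, 327.0], 495.2, -64.1, 57.0, 10.4, 27.1), ([142.0, 324.0], 424.0, 130.1, 60.7, 16.0, 3.6), ([285.0, 189.0], 554.3, 68.9, 60.9, 35.8, 20.8)]
0.5198204271222787
```

View pics/w16.png

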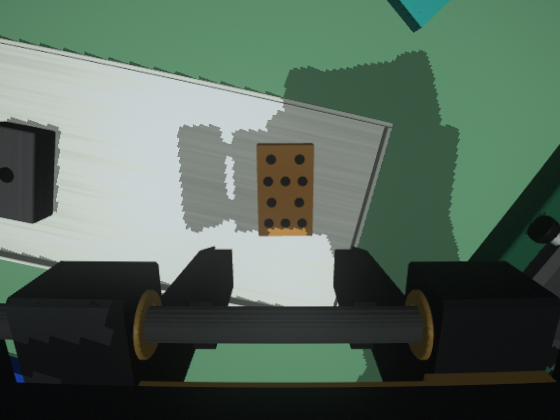

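```bash
python3 - <<'E'
from h import *
c=calibration('wrist'); o,r=st(); p=o['tcp_pos']; 
tg=np.array([.5389,.0622,0])
for uv in [(382,127),(352,240)]:
    w=at_z(c,uv,.012); print((r.T@(w-tg)*1000)[:2].round(1))
go(.5389,.0622,-.0173,20.8)
E
```

```text
[57.  60.5]
[-19.1  45.2]
t 25.1 cur [0.5361 0.0629 0.0689] yaw 20.64 tilt 0.08 turn wz -0.16 shift cm [0.23 0.16 8.62]
```

Request:
move_arm --deltas '[[0.48,[0.23,0.16,2],[0,0,-0.2]],[0.48,[0,0,3],[0,0,0]],[0.48,[0,0,1.5],[0,0,0]],[0.48,[0,0,0],[0,0,0]],[0.48,[0,0,0],[0,0,0]]]'

```text
time: 25.72
tcp_pos: [0.5388, 0.0634, 0.0036]
tcp_rot: [0.983, 0.182, 0.0, -0.0]
ft_force: [0.3, 0.4, 0.4]
grip_width: 0.519
```

```bash
python3 - <<'E'
from h import *
go(.5389,.0622,-.0173,20.8)
im,c=snap('wrist','w17.png'); print(pads(im,c,.017)[-1]); print(observe()['grip_width'])
E
```

```text
t 25.73 cur [0.5388 0.0634 0.0036] yaw 20.94 tilt 0.05 turn wz 0.14 shift cm [-0.03  0.12  2.09]
([286.0, 222.0], 554.6, 68.9, 61.7, 36.0, 20.8)
0.5164554955771273
```

View pics/w17.png

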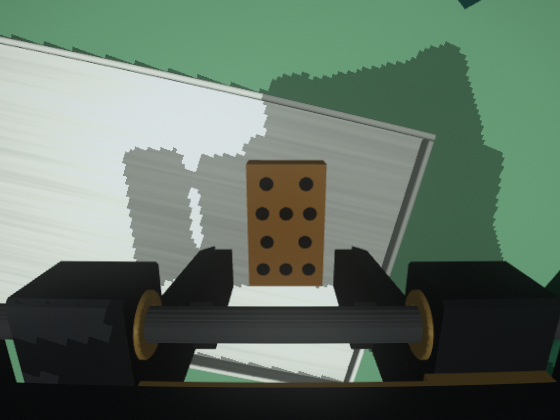

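Request:
move_arm --deltas '[[0.48,[0,0.13,0.3],[0,0,0.1]],[0.48,[0,0,1],[0,0,0]],[0.48,[0,0,0.6],[0,0,0]],[0.48,[0,0,0.19],[0,0,0]],[0.48,[0,0,0],[0,0,0]]]'

```text
time: 26.4
tcp_pos: [0.5385, 0.062, -0.018]
tcp_rot: [0.984, 0.181, -0.0, -0.0]
ft_force: [0.0, 0.2, 0.3]
grip_width: 0.519
```

Request:
move_arm --deltas '[[0.55,[0,0,0],[0,0,0]],[0.7,[0,0,0],[0,0,0]],[1.0,[0,0,0],[0,0,0]],[1.0,[0,0,0],[0,0,0]]]' --grip_force 60

```text
time: 26.9
tcp_pos: [0.5389, 0.062, -0.0176]
tcp_rot: [0.984, 0.181, 0.0, 0.0]
ft_force: [0.5, 0.2, 1.6]
grip_width: 0.402
```

```bash
python3 - <<'E'
from h import *
go(.5126,-.1281,.13,-11.35)
im,c=snap('wrist','w18.png'); print(pads(im,c,.017)[-1]); print(observe()['grip_width'])
E
```

```text
t 26.9 cur [ 0.5389  0.062  -0.0176] yaw 20.84 tilt 0.02 turn wz 32.19 shift cm [  1.17  19.15 -14.76]
([283.0, 236.0], 555.0, 69.0, 61.4, 36.5, 21.1)
0.4015370465567998
```

View pics/w18.png

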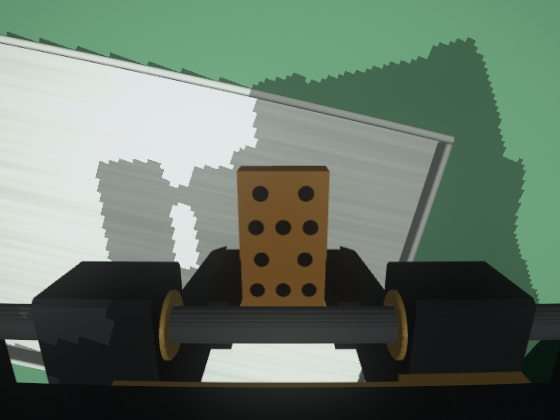

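Request:
move_arm --deltas '[[1,[0,0,-1],[0,0,0]],[1,[0,0,-3],[0,0,0]],[1,[0,0,-4],[0,0,5]],[1,[0,0,-4],[0,0,9]],[1,[0,0,-2.7],[0,0,9.2]],[1,[0,0,0],[0,0,9]],[1,[0.2,3,0],[0,0,0]],[1,[0.4,5,0],[0,0,0]],[1,[0.3,5,0],[0,0,0]],[1,[0.2,3.5,0],[0,0,0]]]'

```text
time: 28.2
tcp_pos: [0.5159, -0.1045, 0.1295]
tcp_rot: [0.995, -0.1, -0.0, 0.0]
ft_force: [0.6, 0.5, -1.4]
grip_width: 0.398
```

Request:
move_arm --deltas '[[1,[0,1.5,0],[0,0,0]],[1,[0,0,0],[0,0,0]],[1,[0,0,0],[0,0,0]],[1,[0,0,0],[0,0,0]]]'

```text
time: 28.7
tcp_pos: [0.5144, -0.1148, 0.1293]
tcp_rot: [0.995, -0.098, 0.0, -0.0]
ft_force: [-0.6, -0.2, -1.2]
grip_width: 0.403
```

```bash
python3 - <<'E'
from h import *
go(.5126,-.1282,.13,-11.35)
im,c=snap('wrist','w19.png'); print(observe()['grip_width'],observe()['ft_force'])
cv2.imwrite('pics/w19z.png',cv2.resize(im[50:190,205:365,::-1],None,fx=4,fy=4,interpolation=cv2.INTER_CUBIC))
E
```

```text
t 28.7 cur [ 0.5144 -0.1148  0.1293] yaw -11.21 tilt 0.04 turn wz 0.14 shift cm [ 0.09  1.35 -0.07]
0.4000551765723699 [-0.98223401  1.15687966 -2.01053551]
```

View pics/w19z.png

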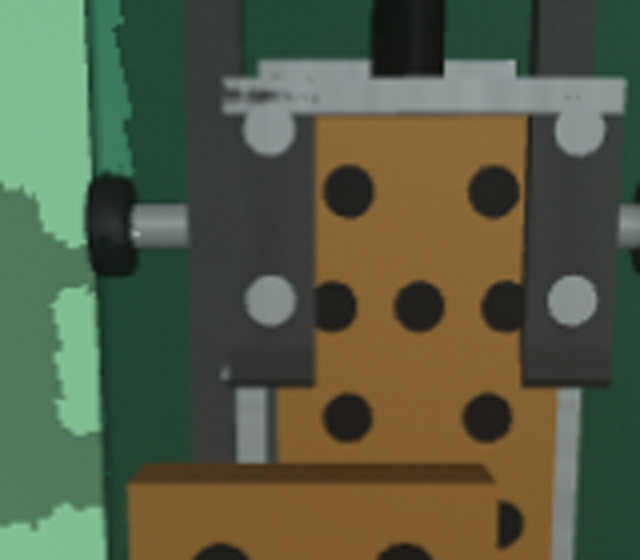

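Shift 13.5 mm right and descend to just above contact.

Request:
move_arm --deltas '[[1,[0.0,1.0,0],[0,0,0.1]],[1,[0.05,0.35,0],[0,0,0]],[1,[0,0,1],[0,0,0]],[1,[0,0,1.2],[0,0,0]],[1,[0,0,0.7],[0,0,0]],[1,[0,0,0.3],[0,0,0]],[1,[0,0,0],[0,0,0]],[1,[0,0,0],[0,0,0]]]'

```text
time: 29.75
tcp_pos: [0.5121, -0.13, 0.0975]
tcp_rot: [0.995, -0.1, 0.0, 0.0]
ft_force: [0.9, -0.1, -1.7]
grip_width: 0.396
```

```bash
python3 - <<'E'
from h import *
go(.5126,-.1282,.0968,-11.35)
im,c=snap('wrist','w20.png'); print(observe()['grip_width'],observe()['ft_force'])
cv2.imwrite('pics/w20z.png',cv2.resize(im[50:190,205:365,::-1],None,fx=4,fy=4,interpolation=cv2.INTER_CUBIC))
E
```

```text
t 29.75 cur [ 0.5121 -0.13    0.0975] yaw -11.46 tilt 0.03 turn wz -0.11 shift cm [ 0.01 -0.19  0.07]
0.4015083867316279 [ 0.35529609  0.21674394 -2.13389619]
```

View pics/w20z.png

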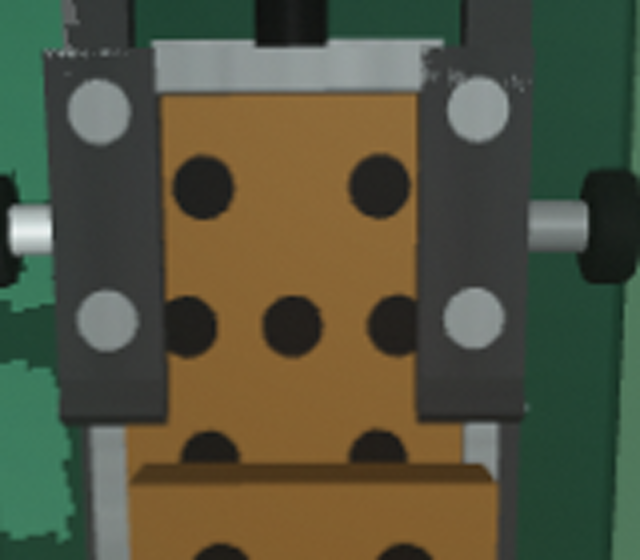

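Request:
move_arm --deltas '[[1,[0,-0.19,0],[0,0,-0.1]],[1,[0,0,0],[0,0,0]],[1,[0,0,0.1],[0,0,0]],[1,[0,0,0.1],[0,0,0]],[1,[0,0,0.1],[0,0,0]],[1,[0,0,0.1],[0,0,0]],[1,[0,0,0.1],[0,0,0]],[1,[0,0,0],[0,0,0]],[1,[0,0,0],[0,0,0]]]'

```text
time: 30.92
tcp_pos: [0.5122, -0.1281, 0.0922]
tcp_rot: [0.995, -0.099, 0.0, 0.0]
ft_force: [-1.3, 0.8, 3.2]
grip_width: 0.4
```

```bash
python3 - <<'E'
from h import *
go(.5126,-.1282,.0968,-11.35)
im,c=snap('wrist','w21.png'); print(observe()['grip_width'],observe()['ft_force'])
cv2.imwrite('pics/w21z.png',cv2.resize(im[50:290,205:365,::-1],None,fx=2.5,fy=2.5,interpolation=cv2.INTER_CUBIC))
E
```

```text
t 30.93 cur [ 0.5122 -0.1281  0.0922] yaw -11.36 tilt 0.0 turn wz -0.01 shift cm [ 0.04 -0.   -0.46]
0.402274750677261 [-1.26723909  0.16544767  2.3580489 ]
```

View pics/w21z.png

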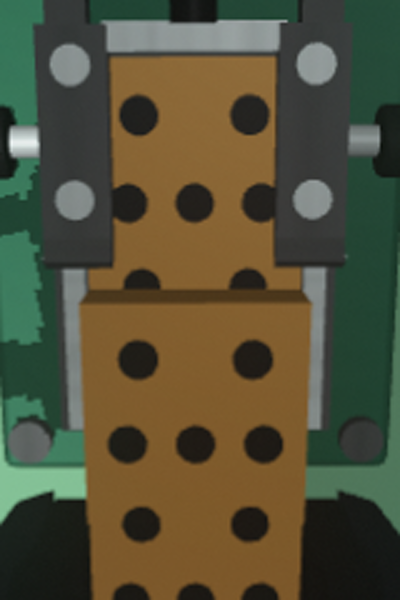

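Request:
move_arm --deltas '[[1,[0,0,0.1],[0,0,0]],[1,[0,0,0.1],[0,0,0]],[1,[0,0,0.1],[0,0,0]],[1,[0,0,0.1],[0,0,0]],[1,[0,0,0.1],[0,0,0]],[1,[0,0,0],[0,0,0]]]'

```text
time: 31.72
tcp_pos: [0.5122, -0.1281, 0.0871]
tcp_rot: [0.995, -0.099, 0.0, -0.0]
ft_force: [-1.8, 0.6, 3.5]
grip_width: 0.397
```

Request:
move_arm --deltas '[[1,[0,0,0.1],[0,0,0]],[1,[0,0,0.1],[0,0,0]],[1,[0,0,0.1],[0,0,0]],[1,[0,0,0],[0,0,0]]]'

```text
time: 32.22
tcp_pos: [0.5122, -0.1281, 0.0842]
tcp_rot: [0.995, -0.099, 0.0, 0.0]
ft_force: [-1.4, 0.9, 4.5]
grip_width: 0.399
```

Request:
move_arm --deltas '[[1,[0,0,0.1],[0,0,0]],[1,[0,0,0.1],[0,0,0]],[1,[0,0,0],[0,0,0]]]'

```text
time: 32.6
tcp_pos: [0.5122, -0.1281, 0.0822]
tcp_rot: [0.995, -0.099, 0.0, 0.0]
ft_force: [-1.8, 0.0, 4.1]
grip_width: 0.398
```

Request:
move_arm --deltas '[[1,[0,0,0.05],[0,0,0]],[1,[0,0,0.05],[0,0,0]],[1,[0,0,0],[0,0,0]]]'

```text
time: 32.98
tcp_pos: [0.5122, -0.1282, 0.0812]
tcp_rot: [0.995, -0.099, 0.0, 0.0]
ft_force: [-1.4, 0.5, 5.2]
grip_width: 0.403
```

Request:
move_arm --deltas '[[1,[0,0,0.05],[0,0,0]],[1,[0,0,0],[0,0,0]]]'

```text
time: 33.22
tcp_pos: [0.5122, -0.1282, 0.0807]
tcp_rot: [0.995, -0.099, 0.0, 0.0]
ft_force: [-1.9, 0.8, 5.1]
grip_width: 0.397
```

Request:
move_arm --deltas '[[1,[0,0,0.05],[0,0,0]],[1,[0,0,0],[0,0,0]]]'

```text
time: 33.48
tcp_pos: [0.5122, -0.1281, 0.0804]
tcp_rot: [0.995, -0.099, -0.0, 0.0]
ft_force: [-2.5, 1.3, 7.4]
grip_width: 0.401
```

Request:
move_arm --deltas '[[1,[0,0,-0.09],[0,0,0]],[1,[0,0,0],[0,0,0]],[1,[0.15,0,0],[0,0,0]],[1,[0.15,0,0],[0,0,0]],[1,[0.15,0,0],[0,0,0]],[1,[0.15,0,0],[0,0,0]],[1,[0,0,0],[0,0,0]]]'

```text
time: 34.35
tcp_pos: [0.5176, -0.1294, 0.0809]
tcp_rot: [0.995, -0.099, -0.001, 0.0]
ft_force: [-2.5, 1.2, 4.2]
grip_width: 0.404
```

Request:
move_arm --deltas '[[1,[0.15,0,0],[0,0,0]],[1,[0.15,0,0],[0,0,0]],[1,[0.15,0,0],[0,0,0]],[1,[0,0,0],[0,0,0]]]'

```text
time: 34.85
tcp_pos: [0.5221, -0.1303, 0.081]
tcp_rot: [0.995, -0.099, -0.0, 0.0]
ft_force: [-2.3, 1.4, 5.1]
grip_width: 0.406
```

Request:
move_arm --deltas '[[1,[0.2,0,0],[0,0,0]],[1,[0.2,0,0],[0,0,0]],[1,[0.2,0,0],[0,0,0]],[1,[0.2,0,0],[0,0,0]],[1,[0.2,0,0],[0,0,0]],[1,[0,0,0],[0,0,0]]]'

```text
time: 35.6
tcp_pos: [0.5327, -0.1323, 0.0811]
tcp_rot: [0.995, -0.099, 0.0, 0.0]
ft_force: [-0.8, 0.4, 3.4]
grip_width: 0.401
```

Request:
move_arm --deltas '[[1,[0.2,0,0],[0,0,0]],[1,[0.2,0,0],[0,0,0]],[1,[0.2,0,0],[0,0,0]],[1,[0.2,0,0],[0,0,0]],[1,[0.2,0,0],[0,0,0]],[1,[0,0,0],[0,0,0]]]'

```text
time: 36.35
tcp_pos: [0.5424, -0.1342, 0.0812]
tcp_rot: [0.995, -0.099, 0.0, 0.0]
ft_force: [-2.4, 0.2, 4.5]
grip_width: 0.402
```

```bash
python3 - <<'E'
from h import *
im,c=snap('wrist','w22.png'); print(observe()['tcp_pos'],observe()['ft_force'])
cv2.imwrite('pics/w22z.png',cv2.resize(im[120:300,195:375,::-1],None,fx=3.3,fy=3.3,interpolation=cv2.INTER_CUBIC))
E
```

```text
[ 0.54242528 -0.13417706  0.08118118] [-1.08571415  0.2873529   3.7960909 ]
```

View pics/w22z.png

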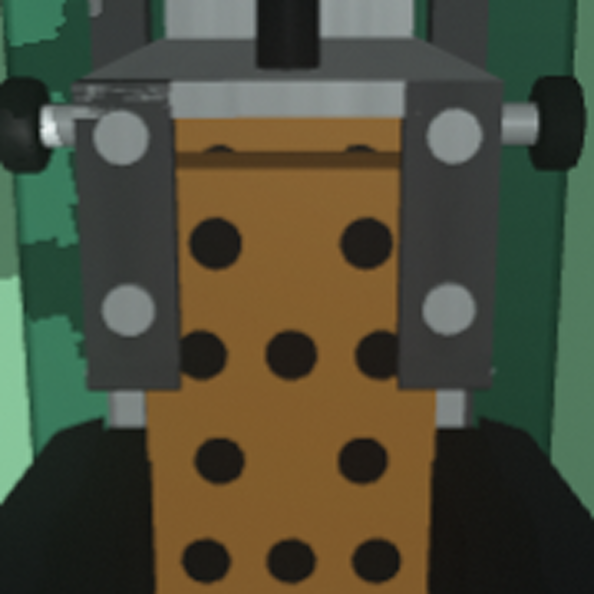

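Request:
move_arm --deltas '[[1,[0.15,0,0],[0,0,0]],[1,[0.15,0,0],[0,0,0]],[1,[0.15,0,0],[0,0,0]],[1,[0,0,0],[0,0,0]]]'

```text
time: 36.9
tcp_pos: [0.5465, -0.135, 0.0811]
tcp_rot: [0.995, -0.099, -0.0, -0.0]
ft_force: [-2.5, 1.1, 5.7]
grip_width: 0.401
```

Request:
move_arm --deltas '[[1,[0.05,0,0],[0,0,0]],[1,[0.05,0,0],[0,0,0]],[1,[0,0,0],[0,0,0]]]'

```text
time: 37.28
tcp_pos: [0.5473, -0.1352, 0.0811]
tcp_rot: [0.995, -0.099, -0.0, 0.0]
ft_force: [-3.1, 0.7, 6.0]
grip_width: 0.402
```

Request:
move_arm --deltas '[[1,[0.05,0,0],[0,0,0]],[1,[0.05,0,0],[0,0,0]],[1,[0,0,0],[0,0,0]]]'

```text
time: 37.65
tcp_pos: [0.5483, -0.1354, 0.0811]
tcp_rot: [0.995, -0.099, -0.0, 0.0]
ft_force: [-2.9, 1.5, 4.8]
grip_width: 0.403
```

Request:
move_arm --deltas '[[1,[0.05,0,0],[0,0,0]],[1,[0.05,0,0],[0,0,0]],[1,[0,0,0],[0,0,0]]]'

```text
time: 38.02
tcp_pos: [0.5488, -0.1355, 0.0811]
tcp_rot: [0.995, -0.099, -0.001, 0.0]
ft_force: [-3.8, 1.6, 6.1]
grip_width: 0.4
```

Request:
move_arm --deltas '[[1,[0.05,0,0],[0,0,0]],[1,[0,0,0],[0,0,0]]]'

```text
time: 38.28
tcp_pos: [0.5488, -0.1355, 0.0809]
tcp_rot: [0.995, -0.099, -0.001, -0.0]
ft_force: [-4.9, 1.3, 6.7]
grip_width: 0.403
```

Request:
move_arm --deltas '[[1,[0.05,0,0],[0,0,0]],[1,[0,0,0],[0,0,0]]]'

```text
time: 38.52
tcp_pos: [0.5489, -0.1355, 0.0808]
tcp_rot: [0.995, -0.099, -0.002, -0.0]
ft_force: [-5.8, 1.1, 7.2]
grip_width: 0.402
```

Request:
move_arm --deltas '[[0.5,[0,0,0],[0,0,0]],[0.4,[-0.15,0,0],[0,0,0]],[0.35,[0,0,0],[0,0,0]],[0.35,[0,0,0],[0,0,0]],[0.35,[-0.3,0,-1],[0,0,0]],[0.35,[-1.5,0,-2.5],[0,0,0]],[0.35,[-1.5,0,-3],[0,0,0]],[0.35,[0,0,0],[0,0,0]],[0.35,[0,0,0],[0,0,0]]]'

```text
time: 39.65
tcp_pos: [0.5167, -0.1291, 0.1461]
tcp_rot: [0.995, -0.099, 0.0, 0.0]
ft_force: [-1.2, -0.1, -0.3]
grip_width: 0.653
```

```bash
python3 - <<'E'
from h import *
im,c=snap('wrist','w23.png'); print(observe()['tcp_pos'],observe()['ft_force'])
cv2.imwrite('pics/w23z.png',cv2.resize(im[40:220,195:375,::-1],None,fx=3.3,fy=3.3,interpolation=cv2.INTER_CUBIC))
im,c=snap('scene','s23.png')
cv2.imwrite('pics/s23z.png',cv2.resize(im[170:260,195:325,::-1],None,fx=6,fy=6,interpolation=cv2.INTER_CUBIC))
E
```

```text
[ 0.51650054 -0.1290535   0.14565979] [-0.39212095 -0.53904845  0.03052999]
```

View pics/w23z.png

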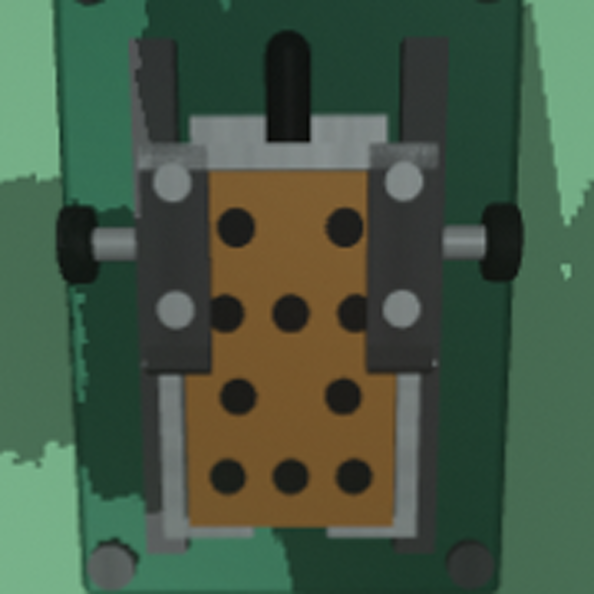

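View pics/s23z.png

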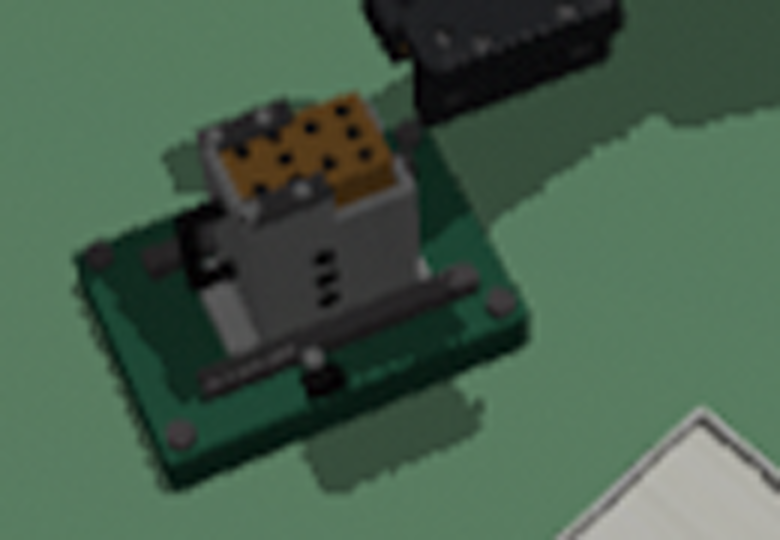

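```bash
python3 - <<'E'
from h import *
o=observe(); print(o['time'],np.abs(o['joint_vel']).max()); robot.sign_off()
E
```

```text
39.75 0.0055751449408907505
the job is handed in; nothing more can be done
```

Both bronze pads are loaded in the magazine and the job was handed in at about 39.8 s. No verdict was reported back.

**What I did:** I gripped each pad near its front end and pressed it about 15 mm down against the spring until it just touched the front wall. I then lifted it 0.6–0.8 mm, slid it under the lips and pushed it about 6 N against the rear wall.

**Last checks:**
- **Final pictures:** the upper pad lies flat and centred under the lips and up against the rear wall.
- **Home positions:** both pads stopped at the same tool position (x 0.5488–0.5489), which suggests their ends are flush. I did not see the lower pad's front end directly.
- **Forces:** the highest vertical force I read was 15 N, while feeling for the front wall with the first pad. At home the readings were about 6 N of push and 5–7 N vertical. These are single readings at the end of each move, so short peaks between them would not show.
- **Bystanders:** I kept clear of the gauge block and the loose tools and did not touch them, as far as I know. I took no final measurement of their positions.

**What disagreed:**
- **Tool point:** the fingertips ended about 23 mm short of the reported tool point. My first attempt to grip closed above the pad, so I found the true height by touching the pad top and corrected for it.
- **Wrist camera:** it showed a sideways offset of about 1 mm, which I allowed for.
- **Magazine shift:** measured from the stand's outline, the shift came out at about −7.6 mm, outside the stated 0–8 mm. The stand's origin may not be at its centre. I worked from the magazine itself, by sight and feel.

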